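# Knock the dust off a bench extractor's filter

### The job

Clean the dust extractor's filter: close its open hose port with the red tapered stopper, pushed fully home with its flange down on the rim, and leave it in. Then, twice over, twist the orange filter shaker knob clockwise until you feel it come up firmly against its rubber stop, without wrenching it hard into the stop, and let go there so that it snaps all the way back by itself. Leave everything else on the bench where it is.

Things in the scene. Friction and masses are not known exactly. Their poses are not given: they have to be found in the camera images.
- extractor: Green steel bench dust extractor, fixed, 260 (x) x 320 (y) x 168 mm high, origin at the centre of its underside, front to its -x. Flat deck (168 mm high) from 10 mm ahead of the origin to the back: black port on the right (-y), sanding block on the left. From there the grey panel slopes down to the front at 35 degrees from level, to a 70 mm high upright front.
- port (a point): Centre of the open mouth of the extractor's black hose port, level with its rim, 50 mm above the deck (218 mm above the bench). The port is an upright tapered cup: about 59 mm wide inside at the rim, 47 mm at its floor 47 mm below the rim, wall 4 mm.
- stopper: Red tapered stopper that fits the port, loose, 0.1 to 0.2 kg, upright on its small end on the bench. Origin: centre of its underside. Cone 45 mm tall, 45 to 56.6 mm wide; flange 74 mm wide at 45 to 53 mm; on it a grip bar 52 mm long (its x), 16 mm thick (its y), up to 86 mm. Home, the flange lies on the rim (origin 45 mm below port) and the cone has 1 mm play, not wedged.
- shaker (a joint): Turn (rad) of the orange shaker knob: 0 at rest, growing clockwise as seen facing the panel. A spring returns it: 0.12 N m at rest plus 0.22 N m per rad. A hidden rubber stop comes anywhere from 0.83 to 1.27 rad, differing each time: it must be felt. There resistance rises by 8 N m per rad. Firmly against it: 0.15 to 1.1 N m above the spring; wrenching: over 1.4 N m above it.
- shaker_grip (a point): Middle of the shaker knob's grip bar, on the knob's axis; turns with it. z: the axis, squarely out of the sloped panel (35 degrees from vertical, leaning to the extractor's -x). x: along the bar, which is 62 mm long, 18 mm thick (y) and 34 mm deep (15 mm beyond this point to 19 mm below it). At rest it points 0.5 rad anticlockwise of straight up the slope.
- shaker_plate: Flat round steel plate behind the knob, fixed on the sloped panel, 76 mm across and 5 mm thick; origin on the knob's axis on the panel's surface, 30 mm behind shaker_grip, so fingers may reach up to 23 mm past that point. z squarely out of the panel, x straight up the slope. With the jaws opened 60 mm or drawn off along the axis, the bar springs right back.
- big_stopper: Grey stopper of the same form but too large for this port: foot 68 mm, flange 100 mm in diameter, 86 mm tall, loose. Origin: centre of its underside. Leave it.
- glue: Yellow glue bottle, 60 mm in diameter, 170 mm tall, standing. Origin: centre of its underside. Leave it.
- pencil_pot: White pot of pencils, 72 mm in diameter, about 180 mm tall with the pencils. Origin: centre of its underside. Leave it.
- sanding_block: Cork sanding block, 65 x 110 x 32 mm, lying on the left of the extractor's deck. Origin: centre of its underside. Leave it.
- mallet: Wooden mallet lying on the left of the bench, 270 mm long, 60 mm high. Origin: under the middle of its length; head to its +x. Leave it.
- try_square: Try square lying on the right of the bench, 230 x 130 mm, 20 mm high. Origin: under the middle of its stock. Leave it.
Not all that is in view belongs to the job. Several things have the shape of the stopper; the one meant has the colours described above.

How it is judged:
By the outcome, as a careful person would: the job done as asked, in the order asked, and still so for the second after the job is handed in, with the robot touching nothing.
It also fails if it takes over 69 s, if anything falls off the work surface, if the arm or the gripper's body presses on something with over 40 N, if the wrist force passes 120 N, or if a joint passes its speed limit or range.

### The arm

A 7-joint arm with a two-finger parallel gripper is mounted at the origin on the work surface. World frame = base frame: x ahead of the robot, y to its left, z up, the work surface at z = 0. Lengths are in m, angles in rad, forces in N, time in s.
With the tool pointing down it reaches from about 0.425 to 0.875 m from the base axis. Payload 4.7 kg.
Tool frame: the origin (TCP) lies on the centre line of the jaws, within the pads' length; the fingertips stand 14 mm ahead of it and the grasp point (between the pads) lies 5 mm behind it; z points along the fingers, y is the direction in which the jaws open and shut (so a half turn about z gives the same grasp; the last joint's range is limited). The gripper opens to 87 mm and grips with 3 to 60 N. Pads are 19 mm wide; open, the fingers measure 117 mm over their backs; the gripper's body (75 mm by 190 mm) begins 51 mm behind the grasp point.
Start: joints at [-1.287, 0.321, -0.07, 1.45, 0.023, 1.371, -0.057], TCP at [0.173, 0.626, 0.237] pointing down, gripper open.
Joint ranges: [-2.86, 2.86], [-0.3, 2.09], [-1.38, 1.24], [0.06, 2.45], [-1.56, 4.7], [0.09, 2.05], [-2.69, 2.69]. Speed limits (rad/s): [2.57, 2.57, 3.14, 3.14, 3.14, 3.14, 3.14].

### API

Orientations are given as a rotation vector (axis times angle).
In Python, from bench import ctrl, optics, models gives the robot as it stands. The module is installed in compiled form; this text tells all that it offers.
- The arm moves only by the tool arm_command, never from a script. Its argument "motion" is a list of rows, each a list of 3 entries, a list of its own where there are three numbers: the shift along the tool's x, y, z in mm, then the turn, a rotation vector about the tool's x, y, z in degrees, then the closure, from 0 (fully open) to 1 (shut). In form: [[[x, y, z], [ax, ay, az], claw], ...]. A call has 1 to 8 rows; each row shifts and turns the commanded pose from where the row before left it, along the tool's axes as they then stand; what a row does not reach is not made up. A row lasts 1/12 s, in which the tool goes at most 41.7 mm and 7.16 degrees, less where a joint would pass 70% of its speed; a pose out of reach is approached as far as the arm can. A call with a gripper value outside its range is refused whole. The fingers move at their own pace and stop on an object; "force" is the grip in N (left out, the last holds). Time passes only in rows, so rows that do not move let the fingers close. It gives the time, the measured TCP pose, the force and the opening at its end, in the units of the state.
- ctrl.get_state(): the state, without advancing time (a new reading comes with each control period).
- optics.get_image(name): name is "side" or "top" or "wrist"; returns (picture, depth): 420x560x3 uint8, blue, green, red; 420x560 float32, m along the optical axis (not along the pixel's ray), 0 where there is no reading.
- optics.camera_model(name): a dict with "fovy" (degrees; the focal length in pixels is half the picture's height over the tangent of half this angle, whatever the lens; pixels are square), "cx", "cy" (the principal point, pixels), "rvec" (rotation vector, rad) and "tvec" (3), from world to camera coordinates, as OpenCV has them; the wrist camera has in their place "mount" (4x4, takes a point from camera to tool coordinates, whose origin is the TCP and whose axes are the flange's). Camera axes: x right, y down, z forward; pixel columns grow to the right and rows downward; lengths in m; the calibration is good to about 2 mm. A picture is of the moment at which its call begins: read the wrist's pose just before it. camera_model takes no time and is no camera call.
- ctrl.close_job(): hands the job in, once; it reports no verdict.
Trained networks look in the newest picture that a camera, given by its name, has taken for a name from the list of things; names that differ only in an ending like _2 or _b are one class to them, and where a whole thing is asked for, a point or a joint stands for the part that bears it (a point fixed in the world has none). Each returns a list of dicts, best first, with "conf" (0 to 1); they miss things now and then, are a little off and sometimes report something else, mostly with a low value. They report only what shows in the picture. A call takes as long as a camera call. They do not tell look-alikes from the thing itself.
- models.search_frame(camera, target): "location" ([x, y, z] in m, in the coordinates of the camera as it stood for that picture, good to about 4 mm: the middle of the surface that is visible of it).
- models.silhouettes(camera, target): "pixels" (420x560 bool, what is visible of it).
The state is a dict: "time": time; "joint_positions": joint angles; "qd": joint speeds; "joint_torque": joint torques, N m; "position": TCP position; "tool_rot": TCP orientation; "ft_force": force on the tool from outside, world axes, zero at the start; "torque": the same for the moment, N m; "grip_width": opening from 0.0 (shut) to 1.0 (fully open).
Only numpy, scipy, OpenCV 4.12 (cv2) and the standard library are available. Lean on these libraries where they do the work, as an engineer would, in place of code of your own. Each camera call takes 0.05 s, during which the arm holds its last target.

## Working session

There is one attempt and no reset: what is moved stays moved. The work goes in short steps, Python scripts to look and compute and a tool call to move; the robot and the scene stay as the last step left them, time stands still between calls to the robot, and variables do not carry over. Pictures are saved under pics/ and viewed, and the job is handed in when it is done.

Besides the shell and the picture viewer there is one more tool, called as name([rows], argument=value, ...), one row to a line, values as JSON. arm_command: Moves the arm, as the interface text tells. Its arguments: {"type":"object","properties":{"motion":{"type":"array","items":{"type":"array"}},"force":{"type":"number"}},"required":["motion"]}

```bash
mkdir -p pics
cat > h.py <<'E'
import numpy as np, cv2
from scipy.spatial.transform import Rotation as R
from bench import ctrl, optics, models
def cam(name,st=None):
    m=optics.camera_model(name)
    f=210/np.tan(np.radians(m['fovy'])/2)
    if 'mount' in m:
        st=st or ctrl.get_state()
        T=np.eye(4);T[:3,:3]=R.from_rotvec(st['tool_rot']).as_matrix();T[:3,3]=st['position']
        C=T@np.array(m['mount'])
    else:
        W=np.eye(4);W[:3,:3]=R.from_rotvec(np.ravel(m['rvec'])).as_matrix();W[:3,3]=np.ravel(m['tvec'])
        C=np.linalg.inv(W)
    return f,m['cx'],m['cy'],C
def cloud(name,depth,st=None):
    f,cx,cy,C=cam(name,st)
    v,u=np.mgrid[:420,:560]
    P=np.stack([(u-cx)/f*depth,(v-cy)/f*depth,depth],-1)
    return P@C[:3,:3].T+C[:3,3]
def w(name,p,st=None):
    C=cam(name,st)[3]; return C[:3,:3]@np.array(p)+C[:3,3]
E
python3 - <<'E'
from h import *
print(ctrl.get_state())
for n in ['side','top']:
    print({k:v for k,v in optics.camera_model(n).items()})
    im,d=optics.get_image(n); cv2.imwrite(f'pics/{n}0.png',im); np.save(f'pics/{n}0.npy',d)
    for t in ['extractor','stopper','shaker','shaker_plate','sanding_block','glue','pencil_pot']:
        for r in models.search_frame(n,t): print(n,t,round(r['conf'],2),w(n,r['location']).round(3))
E
```

```text
{'time': 0.0, 'joint_positions': array([-1.28692108,  0.32180119, -0.07007779,  1.45165534,  0.02261301,
        1.37078815, -0.05688853]), 'qd': array([-5.88173650e-05,  3.85171845e-04, -4.81114575e-05, -1.05976581e-03,
       -7.07379555e-04,  4.08555699e-04,  7.86467956e-04]), 'joint_torque': array([ 8.28935435e-05, -4.91290855e+01, -4.03806623e-01, -3.12519979e+01,
       -6.39367034e-02,  4.38642909e-02,  1.78449368e-04]), 'position': array([0.1731524 , 0.62597815, 0.23548546]), 'tool_rot': array([-4.22400647e-01, -3.11292453e+00,  2.92158721e-03]), 'ft_force': array([0.30089265, 0.16114054, 0.36359716]), 'torque': array([-0.02526048,  0.00458926, -0.01971861]), 'grip_width': 1.003913622680467}
{'fovy': 42.207399789509424, 'cx': 278.59754862550005, 'cy': 212.00091542963185, 'rvec': array([ 2.21427524, -0.93240824,  0.36415634]), 'tvec': array([-0.35112223,  0.3859819 ,  1.66526202])}
side extractor 0.89 [ 0.526 -0.126  0.128]
side stopper 0.88 [ 0.557 -0.363  0.053]
side stopper 0.78 [ 0.678 -0.353  0.049]
side stopper 0.6 [ 0.656 -0.479  0.053]
side shaker 0.7 [ 0.504 -0.     0
[... 256 characters left out ...]
73]
side pencil_pot 0.68 [ 0.525 -0.125  0.129]
side pencil_pot 0.63 [ 0.647 -0.031  0.2  ]
{'fovy': 44.66276573237227, 'cx': 282.82864336342425, 'cy': 215.8217424368994, 'rvec': array([ 2.22149359, -2.170622  ,  0.03912405]), 'tvec': array([5.47613510e-04, 5.24183539e-01, 1.82439446e+00])}
top extractor 0.67 [ 0.55  -0.085  0.155]
top stopper 0.82 [ 0.673 -0.473  0.05 ]
top stopper 0.53 [ 0.687 -0.338  0.05 ]
top stopper 0.51 [ 0.55  -0.083  0.157]
top shaker 0.49 [0.507 0.008 0.152]
top shaker_plate 0.72 [0.517 0.    0.135]
top sanding_block 0.68 [ 0.66  -0.021  0.199]
top sanding_block 0.31 [ 0.549 -0.085  0.157]
top glue 0.75 [0.574 0.353 0.112]
top pencil_pot 0.82 [ 0.408 -0.35   0.057]
```

View pics/side0.png

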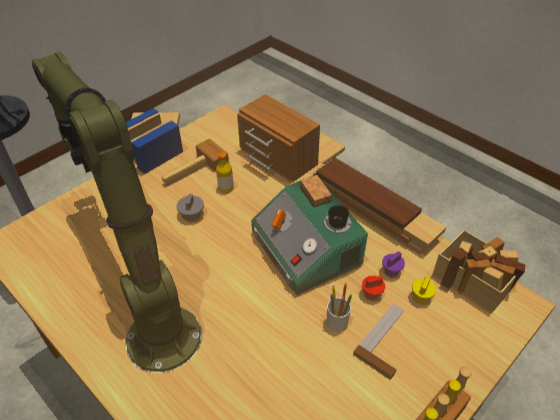

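View pics/top0.png

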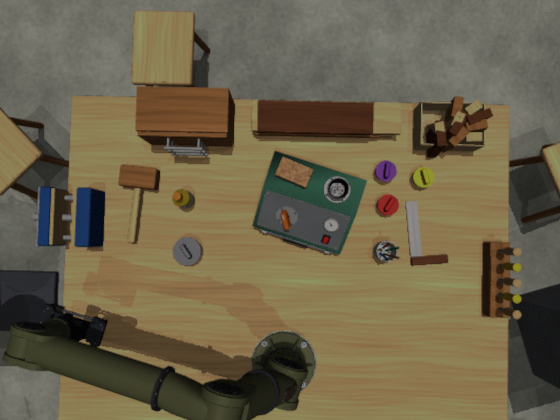

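The side picture shows the red stopper at (373,287), with purple (393,264) and yellow (424,290) look-alikes. The port is at (338,215) and the orange knob at (278,218). In the top view the red stopper is at (388,206), the port at (337,188) and the knob at (286,219). Next I'll measure from depth.

Run:
```python
from h import *
for n in ['side','top']:
    im=cv2.imread(f'pics/{n}0.png'); d=np.load(f'pics/{n}0.npy'); P=cloud(n,d)
    hsv=cv2.cvtColor(im,cv2.COLOR_BGR2HSV)
    H,S,V=[hsv[...,i].astype(int) for i in range(3)]
    def inbox(c,r): return (abs(P[...,0]-c[0])<r)&(abs(P[...,1]-c[1])<r)&(d>0)
    # red stopper
    red=((H<6)|(H>172))&(S>150)&inbox((.56,-.355),.06)
    p=P[red]; print(n,'red n',len(p), 'z',np.percentile(p[:,2],[2,50,98]).round(3))
    fl=p[(p[:,2]>.044)&(p[:,2]<.061)]; lo,hi=np.percentile(fl,[1,99],axis=0)
    print(' flange mid',((lo+hi)/2).round(4),(hi-lo).round(3))
    b=p[p[:,2]>.068]
    if len(b)>5:
        c=b.mean(0); u,s,vt=np.linalg.svd((b-c)[:,:2]); print(' bar',len(b),c.round(4),'ang',np.degrees(np.arctan2(vt[0,1],vt[0,0])).round(1))
    # port rim
    q=P[inbox((.61,-.14),.09)&(P[...,2]>.208)&(P[...,2]<.23)&(V<110)]
    lo,hi=np.percentile(q,[1,99],axis=0); print(' port',len(q),((lo+hi)/2).round(4),(hi-lo).round(3),np.median(q,0).round(4))
    # knob
    o=(H>=4)&(H<16)&(S>170)&inbox((.51,0),.06)&(P[...,2]>.12)
    k=P[o]; print(' knob',len(k),k.mean(0).round(4),k.min(0).round(3),k.max(0).round(3))
    # green body/panel
    g=(H>60)&(H<95)&(S>60)&inbox((.56,-.06),.25)&(abs(P[...,2]-.168)<.006)
    gp=P[g][:,:2].astype(np.float32); print(' deck',len(gp),cv2.minAreaRect(gp) if len(gp) else 0)
    grey=(S<60)&(V>40)&inbox((.5,-.06),.15)&(P[...,2]>.06)&(P[...,2]<.165)
    a=P[grey]
    for _ in range(5):
        c=a.mean(0);nn=np.linalg.svd(a-c,full_matrices=False)[2][2];nn*=np.sign(nn[2]);a=a[abs((a-c)@nn)<.006]
    print(' panel n',len(a),c.round(4),nn.round(3),'tilt',np.degrees(np.arccos(nn[2])).round(1),'yaw',np.degrees(np.arctan2(-nn[1],-nn[0])).round(1))
    s=slice(130,310),slice(180,440)
    cv2.imwrite(f'pics/{n}z.png',cv2.resize(im[s],None,fx=3,fy=3,interpolation=cv2.INTER_CUBIC))
```

```text
side red n 235 z [0.046 0.053 0.089]
 flange mid [ 0.5662 -0.3543  0.0532] [0.065 0.069 0.015]
 bar 58 [ 0.5687 -0.3548  0.085 ] ang 146.9
 port 129 [ 0.6067 -0.1638  0.216 ] [0.066 0.065 0.016] [ 0.6106 -0.1643  0.2144]
 knob 146 [ 5.019e-01 -3.000e-04  1.487e-01] [ 0.471 -0.015  0.123] [0.548 0.024 0.17 ]
 deck 1317 ((0.6247073411941528, -0.0927361249923706), (0.3241899311542511, 0.13820414245128632), 71.62348937988281)
 panel n 2488 [ 0.501  -0.062   0.1202] [-0.555  0.169  0.814] tilt 35.5 yaw -16.9
top red n 332 z [0.044 0.054 0.092]
 flange mid [ 0.5704 -0.3545  0.0526] [0.067 0.067 0.016]
 bar 79 [ 0.5713 -0.3523  0.0837] ang 147.7
 port 91 [ 0.6098 -0.1624  0.2184] [0.062 0.064 0.019] [ 0.6144 -0.166   0.2177]
 knob 103 [0.5044 0.0027 0.1535] [ 0.475 -0.01   0.13 ] [0.534 0.018 0.182]
 deck 1972 ((0.6236851215362549, -0.08972559869289398), (0.31917667388916016, 0.13542994856834412), 74.9186019897461)
 panel n 2550 [ 0.5061 -0.0539  0.1212] [-0.553  0.167  0.816] tilt 35.3 yaw -16.8
```

```bash
ls pics
```

```text
side0.npy
side0.png
sidez.png
top0.npy
top0.png
topz.png
```

The extractor yaw is about -16.8° and the panel tilt 35.4°, which agrees with the given 35°. The stopper flange is at z .053 and the port rim at .218, also as specified. I'll write a row planner and travel to above the stopper.

```bash
cat >> h.py <<'E'
def down(yawy):
    """tool pointing down, tool y at heading yawy deg"""
    a=np.radians(yawy); y=np.array([np.cos(a),np.sin(a),0]); z=np.array([0,0,-1.]); return np.stack([np.cross(y,z),y,z],1)
def rows(wps,claw,pose=None,vmax=40,wmax=6.9,nd=1):
    """wps list of (pos,R). prints 8-row chunks of tool-frame increments"""
    if pose is None:
        st=ctrl.get_state(); pose=(np.array(st['position']),R.from_rotvec(st['tool_rot']).as_matrix())
    p,M=pose; out=[]
    for tp,tM in wps:
        rv=R.from_matrix(M.T@tM).as_rotvec(); L=np.linalg.norm(tp-p)*1e3
        n=int(max(1,np.ceil(L/vmax),np.ceil(np.degrees(np.linalg.norm(rv))/wmax)))
        p0,M0=p,M
        for i in range(1,n+1):
            q=p0+(np.array(tp)-p0)*i/n; N=M0@R.from_rotvec(rv*i/n).as_matrix()
            s=(M.T@(q-p)*1e3).round(nd); t=np.degrees(R.from_matrix(M.T@N).as_rotvec()).round(nd)
            p=p+M@s/1e3; M=M@R.from_rotvec(np.radians(t)).as_matrix()
            out.append([(s+0).tolist(),(t+0).tolist(),claw])
    for i in range(0,len(out),8): print(str(out[i:i+8]).replace(' ',''))
    print('end',p.round(4))
    return p,M
E
python3 - <<'E'
from h import *
D=down(57)
A=np.array
rows([(A([.45,.40,.31]),down(67)),(A([.56,.1,.32]),down(60)),(A([.568,-.27,.31]),D)],0,nd=0)
E
```

```text
[[[-33.0,-14.0,-7.0],[0.0,0.0,1.0],0],[[-33.0,-14.0,-8.0],[0.0,0.0,1.0],0],[[-33.0,-14.0,-7.0],[0.0,0.0,0.0],0],[[-33.0,-13.0,-7.0],[0.0,0.0,1.0],0],[[-33.0,-13.0,-8.0],[0.0,0.0,1.0],0],[[-34.0,-12.0,-7.0],[0.0,0.0,1.0],0],[[-34.0,-11.0,-7.0],[0.0,0.0,0.0],0],[[-34.0,-12.0,-8.0],[0.0,0.0,1.0],0]]
[[[-34.0,-11.0,-7.0],[0.0,0.0,1.0],0],[[-34.0,-10.0,-7.0],[0.0,0.0,1.0],0],[[-28.0,-29.0,-1.0],[0.0,0.0,1.0],0],[[-28.0,-28.0,-2.0],[0.0,0.0,1.0],0],[[-28.0,-28.0,-1.0],[0.0,0.0,0.0],0],[[-29.0,-28.0,-1.0],[0.0,0.0,1.0],0],[[-29.0,-28.0,-2.0],[0.0,0.0,1.0],0],[[-29.0,-27.0,-1.0],[0.0,0.0,1.0],0]]
[[[-30.0,-26.0,-1.0],[0.0,0.0,1.0],0],[[-31.0,-26.0,-1.0],[0.0,0.0,1.0],0],[[-19.0,-32.0,1.0],[0.0,0.0,0.0],0],[[-20.0,-31.0,1.0],[0.0,0.0,1.0],0],[[-20.0,-31.0,1.0],[0.0,0.0,0.0],0],[[-20.0,-31.0,1.0],[0.0,0.0,0.0],0],[[-20.0,-32.0,1.0],[0.0,0.0,0.0],0],[[-20.0,-31.0,1.0],[0.0,0.0,1.0],0]]
[[[-20.0,-31.0,1.0],[0.0,0.0,0.0],0],[[-21.0,-30.0,1.0],[0.0,0.0,0.0],0],[[-20.0,-31.0,1.0],[0.0,0.0,0.0],0],[[-21.0,-31.0,1.0],[0.0,0.0,1.0],0]]
end [ 0.5683 -0.2702  0.3095]
```

arm_command([
  [[-33,-14,-7],[0,0,1],0],
  [[-33,-14,-8],[0,0,1],0],
  [[-33,-14,-7],[0,0,0],0],
  [[-33,-13,-7],[0,0,1],0],
  [[-33,-13,-8],[0,0,1],0],
  [[-34,-12,-7],[0,0,1],0],
  [[-34,-11,-7],[0,0,0],0],
  [[-34,-12,-8],[0,0,1],0],
])

```text
time: 1.47
position: [0.3959, 0.4439, 0.296]
tool_rot: [0.585, 3.087, 0.001]
ft_force: [0.6, 0.2, -0.0]
grip_width: 1.001
```

arm_command([
  [[-34,-11,-7],[0,0,1],0],
  [[-34,-10,-7],[0,0,1],0],
  [[-28,-29,-1],[0,0,1],0],
  [[-28,-28,-2],[0,0,1],0],
  [[-28,-28,-1],[0,0,0],0],
  [[-29,-28,-1],[0,0,1],0],
  [[-29,-28,-2],[0,0,1],0],
  [[-29,-27,-1],[0,0,1],0],
])

```text
time: 2.13
position: [0.5327, 0.173, 0.3181]
tool_rot: [0.773, 3.044, 0.001]
ft_force: [0.9, 0.6, 0.9]
grip_width: 1.0
```

arm_command([
  [[-30,-26,-1],[0,0,1],0],
  [[-31,-26,-1],[0,0,1],0],
  [[-19,-32,1],[0,0,0],0],
  [[-20,-31,1],[0,0,1],0],
  [[-20,-31,1],[0,0,0],0],
  [[-20,-31,1],[0,0,0],0],
  [[-20,-32,1],[0,0,0],0],
  [[-20,-31,1],[0,0,1],0],
])

```text
time: 2.8
position: [0.5648, -0.1243, 0.3139]
tool_rot: [0.878, 3.016, 0.001]
ft_force: [0.2, 0.3, -0.3]
grip_width: 0.999
```

arm_command([
  [[-20,-31,1],[0,0,0],0],
  [[-21,-30,1],[0,0,0],0],
  [[-20,-31,1],[0,0,0],0],
  [[-21,-31,1],[0,0,1],0],
  [[0,0,0],[0,0,0],0],
  [[0,0,0],[0,0,0],0],
])

```text
time: 3.3
position: [0.567, -0.2735, 0.3093]
tool_rot: [-0.913, -3.006, 0.002]
ft_force: [0.8, 1.6, -0.8]
grip_width: 1.0
```

Run:
```python
from h import *
st=ctrl.get_state(); print(st['time'],st['position'].round(4),st['joint_positions'].round(3),st['ft_force'].round(2),st['torque'].round(3))
im,d=optics.get_image('wrist'); cv2.imwrite('pics/w1.png',im); np.savez('pics/w1.npz',d=d,p=st['position'],r=st['tool_rot'])
```

```text
3.3 [ 0.567  -0.2735  0.3093] [-0.116  0.289  0.666  1.412 -0.176  1.501  1.522] [ 0.81  1.6  -0.76] [ 0.048 -0.003  0.024]
```

View pics/w1.png

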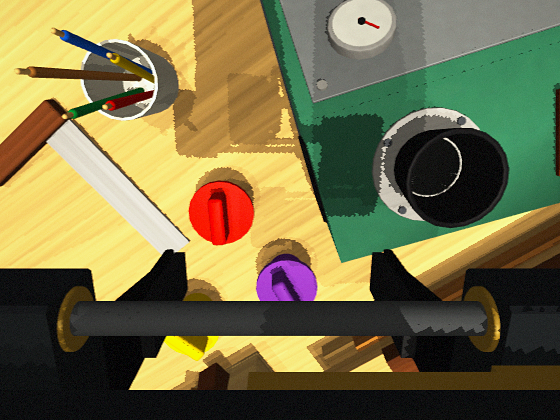

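The wrist view shows the red stopper at (222,212), its bar near vertical in the image, and the port rim around (458,178). Both can be measured from here.

```bash
cat > m.py <<'E'
from h import *
import sys
k=sys.argv[1]
z=np.load(f'pics/{k}.npz'); im=cv2.imread(f'pics/{k}.png'); st=dict(position=z['p'],tool_rot=z['r']); d=z['d']
P=cloud('wrist',d,st); hsv=cv2.cvtColor(im,cv2.COLOR_BGR2HSV); H,S,V=[hsv[...,i].astype(int) for i in range(3)]
def inbox(c,r): return (abs(P[...,0]-c[0])<r)&(abs(P[...,1]-c[1])<r)&(d>0)
def circ(p,it=8):
    p=p[:,:2]
    for _ in range(it):
        A=np.c_[2*p,np.ones(len(p))]; s=np.linalg.lstsq(A,(p**2).sum(1),rcond=None)[0]; r=np.sqrt(s[2]+s[:2]@s[:2])
        e=abs(np.hypot(*(p-s[:2]).T)-r); p=p[e<max(.002,2*np.median(e))]
    return s[:2].round(4),r.round(4),len(p)
red=((H<6)|(H>172))&(S>150)&inbox((.568,-.354),.06)
p=P[red]
if len(p)>50:
    print('red',len(p)); fl=p[(p[:,2]>.046)&(p[:,2]<.06)]
    print('flange z',np.median(fl[:,2]),'enclosing',cv2.minEnclosingCircle(fl[:,:2].astype(np.float32)))
    b=p[(p[:,2]>.078)&(p[:,2]<.1)]; print('bar',len(b),np.median(b[:,2]),cv2.minAreaRect(b[:,:2].astype(np.float32)),b.mean(0).round(4))
q=P[inbox((.61,-.163),.06)&(P[...,2]>.212)&(P[...,2]<.224)]
if len(q)>50:
    print('rim',len(q),np.median(q[:,2]).round(4),circ(q),cv2.minEnclosingCircle(q[:,:2].astype(np.float32)))
    r=np.hypot(*(q[:,:2]-circ(q)[0]).T); print(np.percentile(r,[1,10,50,90,99]).round(4))
E
python3 m.py w1
```

```text
red 3327
flange z 0.052927727929884455 enclosing ((0.5722524523735046, -0.35566446185112), 0.03708526864647865)
bar 727 0.08539135494045319 ((0.5716522932052612, -0.354946494102478), (0.0162579957395792, 0.05037635564804077), 59.26713943481445) [ 0.571  -0.3537  0.085 ]
rim 2588 0.2175 (array([ 0.6088, -0.1643]), np.float64(0.0307), 2212) ((0.6101266741752625, -0.16340945661067963), 0.03368022292852402)
[0.0282 0.0292 0.0307 0.0327 0.0341]
```

Run:
```python
from h import *
A=np.array
rows([(A([.572,-.355,.28]),down(59.3)),(A([.572,-.355,.112]),down(59.3)),(A([.572,-.355,.073]),down(59.3))],0)
```

```text
[[[-16.6,-22.6,9.8],[0.0,0.0,-1.0],0],[[-16.2,-22.9,9.7],[0.0,0.0,-0.9],0],[[-15.9,-23.2,9.8],[0.0,0.0,-1.0],0],[[0.0,0.0,33.6],[0.0,0.0,0.0],0],[[0.0,0.0,33.6],[0.0,0.0,0.0],0],[[0.0,0.0,33.6],[0.0,0.0,0.0],0],[[0.0,0.0,33.6],[0.0,0.0,0.0],0],[[0.0,0.0,33.6],[0.0,0.0,0.0],0]]
[[[0.0,0.0,39.0],[0.0,0.0,0.0],0]]
end [ 0.572  -0.3549  0.073 ]
```

arm_command([
  [[-16.5,-23,10],[0,0,-1],0],
  [[-16,-23,10],[0,0,-1],0],
  [[-16,-23,10],[0,0,-1],0],
  [[0,0,33],[0,0,0],0],
  [[0,0,33],[0,0,0],0],
  [[0,0,33],[0,0,0],0],
  [[0,0,30],[0,0,0],0],
  [[0,0,0],[0,0,0],0],
])

```text
time: 4.02
position: [0.5702, -0.3492, 0.1435]
tool_rot: [-0.817, -3.022, -0.007]
ft_force: [-0.8, 0.3, -1.5]
grip_width: 0.999
```

```bash
python3 - <<'E'
from h import *
A=np.array
st=ctrl.get_state(); print(st['position'],st['joint_positions'].round(3))
rows([(A([.572,-.355,.073]),down(59.3))],0,vmax=25)
im,d=optics.get_image('wrist'); cv2.imwrite('pics/w2.png',im); np.savez('pics/w2.npz',d=d,p=st['position'],r=st['tool_rot'])
E
python3 m.py w2
```

```text
[ 0.57016039 -0.34921081  0.14354818] [ 0.037  0.48   0.639  1.524 -0.295  1.247  1.762]
[[[-1.8,-1.4,23.5],[0.0,-0.2,0.1],0],[[-1.7,-1.4,23.5],[0.0,-0.2,0.2],0],[[-1.6,-1.4,23.5],[0.1,-0.3,0.1],0]]
end [ 0.572 -0.355  0.073]
red 9294
flange z 0.052991445420591865 enclosing ((0.5721595883369446, -0.3559144139289856), 0.03707229346036911)
bar 2180 0.08549166935439736 ((0.5717090964317322, -0.3555261790752411), (0.016011623665690422, 0.051050834357738495), 58.97101974487305) [ 0.57   -0.3545  0.0852]
```

View pics/w2.png

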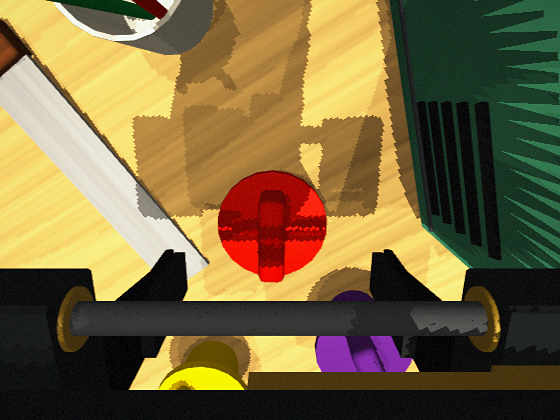

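The red bar sits between the fingers at (272,235), purple and yellow are clear, and the measurements repeat to 1 mm. Lower and grip.

arm_command([
  [[-2,-1.5,23],[0,0,0],0],
  [[-2,-1.5,23],[0,0,0],0],
  [[-1,-1,18],[0,-0.5,0],0],
  [[0,0,0],[0,0,0],0],
  [[0,0,0],[0,0,0],0],
])

```text
time: 4.48
position: [0.5756, -0.3599, 0.0883]
tool_rot: [0.821, 3.023, -0.003]
ft_force: [0.5, 0.6, 0.3]
grip_width: 1.001
```

Run:
```python
from h import *
A=np.array
st=ctrl.get_state(); print(st['position'],st['ft_force'])
rows([(A([.572,-.3555,.073]),down(59))],0,vmax=25)
```

```text
[ 0.5756329  -0.3598541   0.08828722] [0.49225971 0.6379737  0.34367673]
[[[5.5,1.9,15.2],[0.0,0.6,0.6],0]]
end [ 0.572  -0.3555  0.073 ]
```

arm_command([
  [[5.5,2,8],[0,0.5,0.5],0],
  [[0,0,7],[0,0,0],0],
  [[0,0,0],[0,0,0],0],
  [[0,0,0],[0,0,0],0],
  [[0,0,0],[0,0,0],0],
])

```text
time: 4.9
position: [0.5711, -0.3561, 0.072]
tool_rot: [0.838, 3.027, -0.0]
ft_force: [0.1, 0.1, -0.3]
grip_width: 0.998
```

arm_command([
  [[0,0,0],[0,0,0],1],
  [[0,0,0],[0,0,0],1],
  [[0,0,0],[0,0,0],1],
  [[0,0,0],[0,0,0],1],
  [[0,0,0],[0,0,0],1],
  [[0,0,0],[0,0,0],1],
  [[0,0,0],[0,0,0],1],
  [[0,0,0],[0,0,0],1],
], force=35)

```text
time: 5.57
position: [0.5708, -0.356, 0.0715]
tool_rot: [0.838, 3.028, 0.0]
ft_force: [-0.7, -0.3, 0.1]
grip_width: 0.476
```

arm_command([
  [[0,0,0],[0,0,0],1],
  [[0,0,0],[0,0,0],1],
  [[0,0,0],[0,0,0],1],
  [[0,0,0],[0,0,0],1],
  [[0,0,0],[0,0,0],1],
  [[0,0,0],[0,0,0],1],
])

```text
time: 6.07
position: [0.5708, -0.3559, 0.0714]
tool_rot: [-0.838, -3.028, -0.0]
ft_force: [-0.9, -0.6, -1.1]
grip_width: 0.178
```

Run:
```python
from h import *
A=np.array
st=ctrl.get_state();R0=R.from_rotvec(st['tool_rot']).as_matrix(); p=st['position']
print(R0.round(3))
rows([(p+A([0,0,.264]),down(59)),(A([.6088,-.1635,.325]),down(59))],1,vmax=37)
```

```text
[[-0.858  0.514 -0.   ]
 [ 0.514  0.858  0.   ]
 [ 0.     0.    -1.   ]]
[[[0.0,0.0,-33.0],[0.0,0.0,0.0],1],[[0.0,0.0,-33.0],[0.0,0.0,0.0],1],[[0.0,0.0,-33.0],[0.0,0.0,0.0],1],[[0.0,0.0,-33.0],[0.0,0.0,0.0],1],[[0.0,0.0,-33.0],[0.0,0.0,0.0],1],[[0.0,0.0,-33.0],[0.0,0.0,0.0],1],[[0.0,0.0,-33.0],[0.0,0.0,0.0],1],[[0.1,0.0,-33.0],[0.0,0.0,0.0],1]]
[[[11.1,30.8,1.7],[0.0,0.0,0.0],1],[[11.0,30.7,1.8],[0.0,0.0,0.0],1],[[11.1,30.8,1.7],[0.0,0.0,0.0],1],[[11.0,30.8,1.7],[0.0,0.0,0.0],1],[[11.1,30.7,1.8],[0.0,0.0,0.0],1],[[11.0,30.8,1.7],[0.0,0.0,0.0],1]]
end [ 0.6088 -0.1635  0.325 ]
```

arm_command([
  [[0,0,-15],[0,0,0],1],
  [[0,0,-30],[0,0,0],1],
  [[0,0,-37],[0,0,0],1],
  [[0,0,-37],[0,0,0],1],
  [[0,0,-37],[0,0,0],1],
  [[0,0,-37],[0,0,0],1],
  [[0,0,-37],[0,0,0],1],
  [[0,0,-34],[0,0,0],1],
])

```text
time: 6.73
position: [0.5703, -0.3562, 0.3393]
tool_rot: [0.839, 3.025, -0.0]
ft_force: [1.6, -0.9, -2.2]
grip_width: 0.18
```

arm_command([
  [[11,31,2],[0,0,0],1],
  [[11,31,2],[0,0,0],1],
  [[11,31,2],[0,0,0],1],
  [[11,31,1],[0,0,0],1],
  [[11,31,2],[0,0,0],1],
  [[11,30,1],[0,0,0],1],
  [[0,0,0],[0,0,0],1],
  [[0,0,0],[0,0,0],1],
])

```text
time: 7.4
position: [0.6099, -0.1603, 0.3262]
tool_rot: [0.831, 3.03, 0.002]
ft_force: [-1.1, -0.8, -1.4]
grip_width: 0.179
```

arm_command([
  [[0,0,0],[0,0,0],1],
  [[0,0,0],[0,0,0],1],
])

```text
time: 7.57
position: [0.6087, -0.1656, 0.3263]
tool_rot: [0.843, 3.026, -0.001]
ft_force: [-0.0, -0.9, -1.4]
grip_width: 0.179
```

```bash
python3 - <<'E'
from h import *
st=ctrl.get_state(); print(st['position'].round(4),st['joint_positions'].round(3),st['ft_force'].round(2),st['torque'].round(3))
im,d=optics.get_image('wrist'); cv2.imwrite('pics/w3.png',im); np.savez('pics/w3.npz',d=d,p=st['position'],r=st['tool_rot'])
P=cloud('wrist',d,st); hsv=cv2.cvtColor(im,cv2.COLOR_BGR2HSV); H,S,V=[hsv[...,i].astype(int) for i in range(3)]
red=((H<6)|(H>172))&(S>150)&(P[...,2]>.2)&(d>0); p=P[red]
fl=p[abs(p[:,2]-np.median(p[:,2]))<.005]; print(len(p),np.percentile(p[:,2],[5,50,95]).round(4),cv2.minEnclosingCircle(fl[:,:2].astype(np.float32)))
imt,dt=optics.get_image('side'); cv2.imwrite('pics/s3.png',cv2.resize(imt[100:310,180:460],None,fx=2.5,fy=2.5))
E
python3 m.py w3
```

```text
[ 0.6087 -0.1656  0.3263] [-0.262  0.282  0.62   1.378 -0.162  1.532  1.373] [-0.05 -0.91 -1.4 ] [-0.069  0.006 -0.038]
11061 [0.3069 0.3085 0.3414] ((0.6075261831283569, -0.16587771475315094), 0.036491576582193375)
rim 741 0.2178 (array([ 0.6091, -0.1629]), np.float64(0.0306), 685) ((0.6059094667434692, -0.16103969514369965), 0.03237907588481903)
[0.0281 0.0287 0.0304 0.032  0.0326]
```

View pics/w3.png

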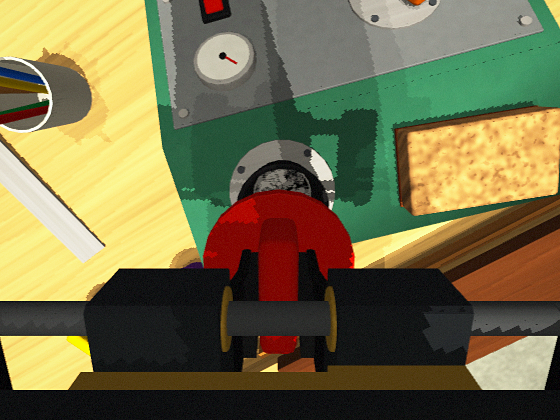

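View pics/s3.png

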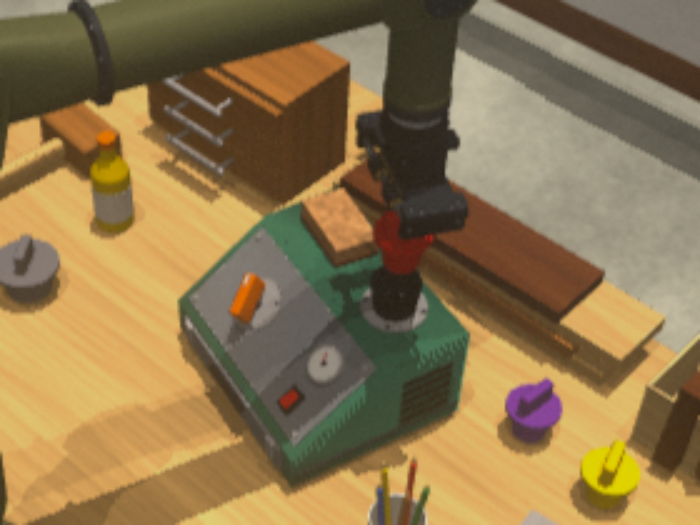

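The stopper hangs upright over the port: flange centre (.6075,-.166), port about (.6095,-.163). I'll correct by 3 mm and lower in steps.

arm_command([
  [[-0.5,3,15],[0,0,0],1],
  [[0,0,15],[0,0,0],1],
  [[0,0,15],[0,0,0],1],
  [[0,0,10],[0,0,0],1],
  [[0,0,5],[0,0,0],1],
  [[0,0,0],[0,0,0],1],
  [[0,0,0],[0,0,0],1],
])

```text
time: 8.25
position: [0.6114, -0.1616, 0.266]
tool_rot: [0.839, 3.027, 0.0]
ft_force: [0.2, 0.2, -1.7]
grip_width: 0.18
```

arm_command([
  [[0,0,5],[0,0,0],1],
  [[0,0,4],[0,0,0],1],
  [[0,0,3],[0,0,0],1],
  [[0,0,0],[0,0,0],1],
  [[0,0,0],[0,0,0],1],
])

```text
time: 8.67
position: [0.6106, -0.1618, 0.253]
tool_rot: [-0.839, -3.026, 0.002]
ft_force: [-2.6, -2.3, -2.1]
grip_width: 0.174
```

arm_command([
  [[0,-1.5,2],[0,0,0],1],
  [[0,0,2],[0,0,0],1],
  [[0,0,2],[0,0,0],1],
  [[0,0,0],[0,0,0],1],
  [[0,0,0],[0,0,0],1],
])

```text
time: 9.08
position: [0.6101, -0.1626, 0.2473]
tool_rot: [-0.839, -3.027, 0.0]
ft_force: [-4.5, -1.2, 1.7]
grip_width: 0.183
```

arm_command([
  [[0.8,-0.5,1],[0,0,0],1],
  [[0,0,1],[0,0,0],1],
  [[0,0,1],[0,0,0],1],
  [[0,0,0],[0,0,0],1],
  [[0,0,0],[0,0,0],1],
])

```text
time: 9.5
position: [0.6097, -0.1625, 0.2447]
tool_rot: [0.838, 3.027, 0.0]
ft_force: [-3.9, -1.5, 1.9]
grip_width: 0.181
```

arm_command([
  [[0.5,-0.5,1],[0,0,0],1],
  [[0,0,1],[0,0,0],1],
  [[0,0,1],[0,0,0],1],
  [[0,0,0],[0,0,0],1],
  [[0,0,0],[0,0,0],1],
])

```text
time: 9.92
position: [0.6097, -0.1625, 0.2445]
tool_rot: [0.837, 3.025, 0.002]
ft_force: [-6.3, 0.6, 14.2]
grip_width: 0.18
```

arm_command([
  [[0.3,0,-1],[0,0,0],0],
  [[0,0,0],[0,0,0],0],
  [[0,0,0],[0,0,0],0],
  [[0,0,0],[0,0,0],0],
  [[0,0,0],[0,0,0],0],
  [[0,0,0],[0,0,0],0],
  [[0,0,0],[0,0,0],0],
  [[0,0,0],[0,0,0],0],
])

```text
time: 10.58
position: [0.6087, -0.1624, 0.2424]
tool_rot: [-0.838, -3.028, -0.0]
ft_force: [-0.2, -0.2, -0.2]
grip_width: 0.701
```

arm_command([
  [[0,0,-15],[0,0,0],0],
  [[0,0,-25],[0,0,0],0],
  [[0,0,-25],[0,0,0],0],
  [[0,0,0],[0,0,0],0],
  [[0,0,0],[0,0,0],0],
])

```text
time: 11.0
position: [0.6094, -0.1629, 0.3092]
tool_rot: [0.838, 3.024, 0.001]
ft_force: [-0.1, 1.1, -0.0]
grip_width: 0.983
```

Run:
```python
from h import *
st=ctrl.get_state(); print(st['position'].round(4),st['joint_positions'].round(3),st['ft_force'].round(2),st['torque'].round(3))
im,d=optics.get_image('wrist'); cv2.imwrite('pics/w4.png',im); np.savez('pics/w4.npz',d=d,p=st['position'],r=st['tool_rot'])
P=cloud('wrist',d,st); hsv=cv2.cvtColor(im,cv2.COLOR_BGR2HSV); H,S,V=[hsv[...,i].astype(int) for i in range(3)]
red=((H<6)|(H>172))&(S>150)&(P[...,2]>.2)&(d>0)&(abs(P[...,1]+.163)<.06); p=P[red]
fl=p[abs(p[:,2]-np.median(p[:,2]))<.005]; print(len(p),np.percentile(p[:,2],[5,50,95]).round(4),cv2.minEnclosingCircle(fl[:,:2].astype(np.float32)))
c=fl.mean(0);print('flange normal',np.linalg.svd(fl-c,full_matrices=False)[2][2].round(3))
```

```text
[ 0.6094 -0.1629  0.3092] [-0.266  0.282  0.616  1.411 -0.162  1.496  1.372] [-0.06  1.08 -0.  ] [-0.021  0.008 -0.   ]
9926 [0.2254 0.2268 0.2598] ((0.6101605892181396, -0.16363736987113953), 0.037073440849781036)
flange normal [-0.002 -0.     1.   ]
```

View pics/w4.png

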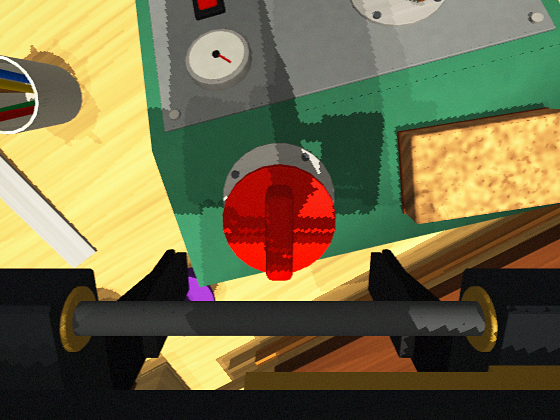

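The flange is at z .2268 and level, centred (.6102,-.1636), so the stopper is home. On to the knob, with the tool along the panel normal at a standoff.

```bash
cat >> h.py <<'E'
yaw=np.radians(-16.9); t35=np.radians(35)
xe=np.array([np.cos(yaw),np.sin(yaw),0]); ye=np.array([-np.sin(yaw),np.cos(yaw),0])
nrm=-np.sin(t35)*xe+np.array([0,0,np.cos(t35)]); up=np.cos(t35)*xe+np.array([0,0,np.sin(t35)])
def knobR(th):
    """tool pose for knob turn th"""
    b=R.from_rotvec(nrm*(0.5-th)).apply(up); z=-nrm; y=np.cross(nrm,b)  # bar x; y left
    return np.stack([np.cross(y,z),y,z],1)
E
python3 - <<'E'
from h import *
A=np.array
K=knobR(0); print(K.round(3))
g=A([.504,.002,.15])
rows([(A([.56,-.10,.345]),down(59)),(g+.15*nrm,K)],0,nd=1)
E
```

```text
[[-0.827 -0.121  0.549]
 [-0.25   0.954 -0.167]
 [-0.503 -0.275 -0.819]]
[[[24.7,9.5,-12.4],[0.0,0.0,0.0],0],[[24.6,9.5,-12.5],[0.0,0.0,0.0],0],[[24.7,9.5,-12.4],[0.0,0.0,0.0],0],[[23.0,4.7,9.0],[0.6,-4.4,-5.2],0],[[23.1,6.9,7.2],[0.5,-4.5,-5.1],0],[[22.9,9.0,5.3],[0.6,-4.4,-5.2],0],[[22.3,11.1,3.4],[0.6,-4.4,-5.2],0],[[21.4,13.1,1.6],[0.6,-4.5,-5.1],0]]
[[[20.2,15.0,-0.1],[0.5,-4.4,-5.2],0],[[18.7,16.7,-1.8],[0.6,-4.4,-5.2],0],[[16.9,18.3,-3.3],[0.6,-4.5,-5.2],0]]
end [0.4216 0.027  0.2729]
```

arm_command([
  [[24.5,9.5,-12.5],[0,0,0],0],
  [[24.5,9.5,-12.5],[0,0,0],0],
  [[24.5,9.5,-12.5],[0,0,0],0],
  [[23,4.7,9],[0.5,-4.4,-5.2],0],
  [[23,6.9,7.2],[0.5,-4.4,-5.2],0],
  [[23,9,5.3],[0.6,-4.5,-5.2],0],
  [[22.3,11,3.4],[0.6,-4.5,-5.2],0],
  [[21.4,13,1.6],[0.6,-4.5,-5.2],0],
])

```text
time: 11.72
position: [0.483, -0.0218, 0.3016]
tool_rot: [0.177, 2.83, -0.176]
ft_force: [-1.5, 1.6, 0.4]
grip_width: 1.003
```

arm_command([
  [[20,15,0],[0.5,-4.4,-5.2],0],
  [[18.7,16.7,-1.8],[0.6,-4.4,-5.2],0],
  [[17,18,-3.3],[0.6,-4.5,-5.2],0],
  [[0,0,0],[0,0,0],0],
  [[0,0,0],[0,0,0],0],
  [[0,0,0],[0,0,0],0],
  [[0,0,0],[0,0,0],0],
])

```text
time: 12.3
position: [0.4909, -0.0067, 0.2948]
tool_rot: [0.071, 2.767, -0.219]
ft_force: [-0.1, 0.9, 0.1]
grip_width: 1.001
```

Run:
```python
from h import *
st=ctrl.get_state(); print(st['position'].round(4),st['joint_positions'].round(3),st['ft_force'].round(2),st['torque'].round(3))
print(R.from_rotvec(st['tool_rot']).as_matrix().round(3))
im,d=optics.get_image('wrist'); cv2.imwrite('pics/w5.png',im); np.savez('pics/w5.npz',d=d,p=st['position'],r=st['tool_rot'])
```

```text
[ 0.4909 -0.0067  0.2948] [ 0.05  -0.298 -0.206  2.011  0.175  1.095  1.307] [-0.06  0.86  0.08] [ 0.204  0.428 -0.003]
[[-0.933  0.077  0.352]
 [ 0.021  0.987 -0.161]
 [-0.359 -0.143 -0.922]]
```

View pics/w5.png

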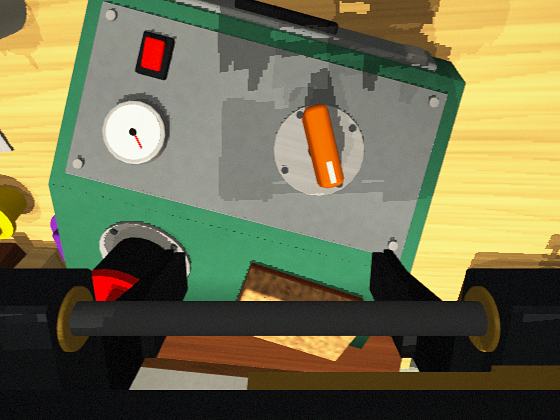

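The tilted standoff ran joint 2 to its range edge, so the arm stopped short. This view still shows the knob at (322,146) on its plate (318,148), so I'll measure from it.

```bash
cat > k.py <<'E'
from h import *
import sys
k=sys.argv[1]
z=np.load(f'pics/{k}.npz'); im=cv2.imread(f'pics/{k}.png'); st=dict(position=z['p'],tool_rot=z['r']); d=z['d']
P=cloud('wrist',d,st); hsv=cv2.cvtColor(im,cv2.COLOR_BGR2HSV); H,S,V=[hsv[...,i].astype(int) for i in range(3)]
c0=np.array([.51,0,.13]); near=(np.linalg.norm(P-c0,axis=-1)<.11)&(d>0)
a=P[near&(S<70)&(V>30)]
for _ in range(8):
    c=a.mean(0);nn=np.linalg.svd(a-c,full_matrices=False)[2][2];nn*=np.sign(nn[2]);a=a[abs((a-c)@nn)<.0025]
print('panel',len(a),c.round(4),nn.round(4),'tilt',np.degrees(np.arccos(nn[2])).round(2),'yaw',np.degrees(np.arctan2(-nn[1],-nn[0])).round(2))
h=(P-c)@nn
pl=P[near&(S<70)&(abs(h-.005)<.0022)&(np.linalg.norm(P-[.51,0,.135],axis=-1)<.06)]
u=up-(up@nn)*nn;u/=np.linalg.norm(u);v=np.cross(nn,u)
uv=lambda p:np.c_[(p-c)@u,(p-c)@v].astype(np.float32)
o=near&(H>=3)&(H<18)&(S>150)&(h>.01)
ho=h[o];print('knob h pct',np.percentile(ho,[1,50,90,99]).round(4))
top=P[o&(h>.040)]
rc=cv2.minAreaRect(uv(top));print('bar top rect uv',rc)
mc=np.array(rc[0]); print('axis on panel',(c+mc[0]*u+mc[1]*v).round(4),'grip',(c+mc[0]*u+mc[1]*v+.03*nn).round(4))
q=uv(pl); q=q[np.linalg.norm(q-mc,axis=1)<.045]; e=cv2.minEnclosingCircle(q);print('plate',len(q),e,'->panel pt',(c+e[0][0]*u+e[0][1]*v).round(4))
b=uv(top);b=b-b.mean(0);w_=np.linalg.svd(b,full_matrices=False)[2][0];print('bar angle from up (ccw)',np.degrees(np.arctan2(w_[1],w_[0])).round(1))
E
python3 k.py w5
```

```text
panel 34723 [ 0.5177 -0.0085  0.12  ] [-0.5498  0.1637  0.8191] tilt 35.0 yaw -16.58
knob h pct [0.0153 0.0415 0.0429 0.0438]
bar top rect uv ((0.002231741324067116, 0.007952949963510036), (0.05993572995066643, 0.01679137349128723), 29.34735870361328)
axis on panel [ 0.5218 -0.0014  0.1213] grip [0.5053 0.0035 0.1459]
plate 1280 ((0.0019575213082134724, 0.008126072585582733), 0.03762783110141754) ->panel pt [ 0.5216 -0.0011  0.1212]
bar angle from up (ccw) 28.9
```

```bash
sed -i 's/radians(-16.9)/radians(-16.6)/' h.py; echo 'grip=np.array([.5053,.0035,.1462])' >> h.py
python3 - <<'E'
from h import *
rows([(grip+.07*nrm,knobR(0))],0,nd=1)
E
```

```text
[[[18.6,10.6,24.1],[0.6,-4.2,-4.6],0],[[19.4,12.5,22.6],[0.6,-4.3,-4.7],0],[[19.9,14.2,21.0],[0.5,-4.2,-4.6],0]]
end [0.4668 0.015  0.2035]
```

arm_command([
  [[18,10,24],[0,0,0],0],
  [[0,0,0],[0,0,0],0],
  [[0,0,0],[0,0,0],0],
  [[0,0,0],[0,0,0],0],
])

```text
time: 12.68
position: [0.4838, 0.0016, 0.2658]
tool_rot: [0.065, 2.765, -0.219]
ft_force: [-0.3, 0.5, 0.8]
grip_width: 1.0
```

Run:
```python
from h import *
st=ctrl.get_state(); print(st['position'].round(4),st['joint_positions'].round(3),st['qd'].round(3))
print(R.from_rotvec(st['tool_rot']).as_matrix().round(3))
rows([(grip+.07*nrm,knobR(0))],0,nd=1)
```

```text
[0.4838 0.0016 0.2658] [-0.042 -0.301 -0.156  2.073  0.212  1.048  1.249] [ 0.032 -0.006 -0.016 -0.023  0.002 -0.005 -0.004]
[[-0.932  0.073  0.354]
 [ 0.017  0.987 -0.161]
 [-0.361 -0.144 -0.921]]
[[[12.8,7.0,16.4],[0.6,-4.2,-4.6],0],[[13.4,8.2,15.3],[0.6,-4.2,-4.6],0],[[13.8,9.4,14.3],[0.5,-4.2,-4.5],0]]
end [0.4668 0.015  0.2035]
```

Run:
```python
from h import *
st=ctrl.get_state();M=R.from_rotvec(st['tool_rot']).as_matrix()
e=rows([(grip+.055*nrm+[.008,0,0],M)],0,nd=1)
rows([(grip+.045*nrm,knobR(0))],0,pose=e)
```

```text
[[[13.9,10.7,33.3],[0.0,0.0,0.0],0],[[13.9,10.7,33.3],[0.0,0.0,0.0],0]]
end [0.483  0.0125 0.1913]
[[[1.7,-0.2,2.3],[0.6,-4.2,-4.6],0],[[2.0,0.0,2.2],[0.6,-4.2,-4.6],0],[[2.0,0.1,2.1],[0.5,-4.2,-4.5],0]]
end [0.4806 0.0108 0.183 ]
```

arm_command([
  [[14,10.7,33],[0,0,0],0],
  [[14,10.7,33],[0,0,0],0],
  [[0,0,0],[0,0,0],0],
  [[0,0,0],[0,0,0],0],
])

```text
time: 13.02
position: [0.4817, 0.0114, 0.1906]
tool_rot: [0.067, 2.768, -0.222]
ft_force: [0.1, 0.0, 0.1]
grip_width: 1.003
```

Run:
```python
from h import *
st=ctrl.get_state(); print(st['position'].round(4),st['joint_positions'].round(3))
M=R.from_rotvec(st['tool_rot']).as_matrix();print(M.round(3))
rows([(grip+.045*nrm,knobR(0))],0)
```

```text
[0.4817 0.0114 0.1906] [-0.038 -0.245 -0.196  2.183  0.25   0.898  1.16 ]
[[-0.934  0.075  0.351]
 [ 0.018  0.987 -0.162]
 [-0.358 -0.145 -0.922]]
[[[1.3,0.2,2.2],[0.5,-4.3,-4.6],0],[[1.4,0.3,2.1],[0.6,-4.2,-4.6],0],[[1.5,0.4,2.0],[0.5,-4.3,-4.6],0]]
end [0.4805 0.0109 0.1831]
```

arm_command([
  [[1.3,0,2],[0.5,-4.3,-4.6],0],
  [[0,0,0],[0,0,0],0],
  [[0,0,0],[0,0,0],0],
])

```text
time: 13.27
position: [0.4823, 0.0113, 0.1909]
tool_rot: [-0.046, 2.694, -0.25]
ft_force: [0.6, 0.4, 0.6]
grip_width: 0.998
```

Run:
```python
from h import *
st=ctrl.get_state(); print(st['position'].round(4),st['joint_positions'].round(3))
M=R.from_rotvec(st['tool_rot']).as_matrix();print(M.round(3))
rows([(grip+.04*nrm,knobR(0))],0)
```

```text
[0.4823 0.0113 0.1909] [-0.047 -0.295 -0.205  2.243  0.294  0.822  1.189]
[[-0.906  0.007  0.423]
 [-0.071  0.983 -0.168]
 [-0.417 -0.183 -0.89 ]]
[[[2.1,0.5,5.7],[0.6,-4.1,-4.7],0],[[2.4,0.7,5.4],[0.5,-4.2,-4.7],0]]
end [0.4833 0.01   0.179 ]
```

Joint 2 leaves too little for the last 8° of tilt. That residual is about the jaw axis, so the pads stay flat on the bar. I'll approach with an 8° lean, see how much margin descending gives, then tilt further if possible.

```bash
cat >> h.py <<'E'
def lean(th,dl):
    return knobR(th)@R.from_rotvec([0,np.radians(dl),0]).as_matrix()
E
python3 - <<'E'
from h import *
print(lean(0,8).round(3))
e=rows([(grip+.036*nrm,lean(0,8))],0)
rows([(grip+.0*nrm,lean(0,8))],0,pose=e,vmax=20)
E
```

```text
[[-0.894 -0.126  0.429]
 [-0.229  0.953 -0.198]
 [-0.384 -0.275 -0.881]]
[[[1.8,0.5,7.6],[0.9,-0.1,-4.6],0],[[1.7,0.7,7.7],[0.9,-0.2,-4.7],0]]
end [0.4856 0.0094 0.1757]
[[[-2.5,0.0,17.8],[0.0,0.0,0.0],0],[[-2.4,0.0,17.8],[0.0,0.0,0.0],0]]
end [0.5053 0.0035 0.1462]
```

arm_command([
  [[1.8,0.5,7.6],[0.9,0,-4.6],0],
  [[1.7,0.7,7.7],[0.9,0,-4.7],0],
  [[0,0,0],[0,0,0],0],
  [[0,0,0],[0,0,0],0],
  [[0,0,0],[0,0,0],0],
])

```text
time: 13.68
position: [0.4856, 0.0096, 0.1745]
tool_rot: [-0.254, 2.689, -0.34]
ft_force: [-0.9, -0.0, 0.5]
grip_width: 0.999
```

```bash
python3 - <<'E'
from h import *
st=ctrl.get_state(); print(st['position'].round(4),st['joint_positions'].round(3))
M=R.from_rotvec(st['tool_rot']).as_matrix();print(M.round(3), ((st['position']-grip)@nrm).round(4))
rows([(grip+.0*nrm,lean(0,8))],0,vmax=20)
im,d=optics.get_image('wrist'); cv2.imwrite('pics/w6.png',im); np.savez('pics/w6.npz',d=d,p=st['position'],r=st['tool_rot'])
E
python3 k.py w6
```

```text
[0.4856 0.0096 0.1745] [-0.06  -0.262 -0.219  2.258  0.364  0.797  1.267]
[[-0.897 -0.126  0.424]
 [-0.227  0.953 -0.198]
 [-0.379 -0.274 -0.884]] 0.035
[[[-2.8,-0.3,17.3],[0.0,-0.2,0.0],0],[[-2.7,-0.3,17.3],[0.0,-0.1,0.0],0]]
end [0.5053 0.0035 0.1462]
panel 50289 [ 0.5009 -0.0181  0.1109] [-0.5552  0.1622  0.8158] tilt 35.34 yaw -16.29
knob h pct [0.0197 0.0414 0.0426 0.0943]
bar top rect uv ((0.01325378566980362, 0.017851267009973526), (0.04713219404220581, 0.11100760847330093), 28.91826629638672)
axis on panel [ 0.5163 -0.0041  0.1186] grip [0.4997 0.0008 0.1431]
plate 1147 ((0.01764371432363987, 0.021809160709381104), 0.037426259368658066) ->panel pt [ 0.5209 -0.0013  0.1211]
bar angle from up (ccw) 30.5
```

View pics/w6.png

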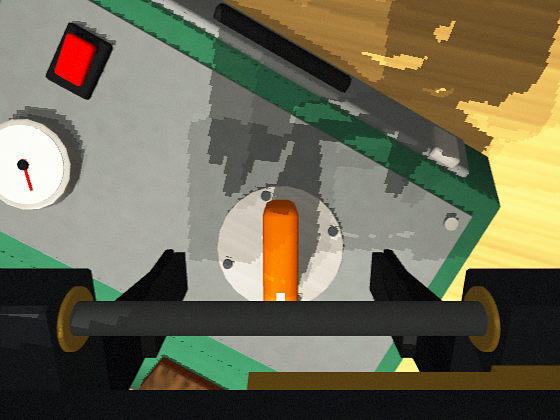

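The bar is vertical and centred between the fingers at (281,250), with the plate centre within 1 mm of the earlier reading. Advance.

arm_command([
  [[-2.8,-0.3,17],[0,0,0],0],
  [[-2.7,-0.3,17],[0,0,0],0],
  [[0,0,0],[0,0,0],0],
  [[0,0,0],[0,0,0],0],
  [[0,0,0],[0,0,0],0],
])

```text
time: 14.15
position: [0.5041, 0.0036, 0.1459]
tool_rot: [-0.258, 2.69, -0.342]
ft_force: [-0.9, -0.3, -0.3]
grip_width: 0.999
```

Run:
```python
from h import *
st=ctrl.get_state(); print(st['position'].round(4),st['joint_positions'].round(3),st['ft_force'].round(2),st['torque'].round(3))
M=R.from_rotvec(st['tool_rot']).as_matrix();print(M.round(3), ((st['position']-grip)@nrm).round(4))
rows([(grip+.0*nrm,lean(0,0))],0,vmax=20)
```

```text
[0.5041 0.0036 0.1459] [-0.041 -0.183 -0.218  2.26   0.412  0.721  1.234] [-0.94 -0.32 -0.29] [ 0.264  0.51  -0.018]
[[-0.897 -0.128  0.423]
 [-0.23   0.953 -0.199]
 [-0.378 -0.275 -0.884]] 0.0004
[[[-0.6,-0.2,0.1],[0.0,-4.2,0.1],0],[[-0.6,-0.1,0.2],[0.0,-4.2,0.0],0]]
end [0.5053 0.0035 0.1462]
```

arm_command([
  [[-0.6,0,0],[0,-4,0],0],
  [[-0.5,0,0],[0,-3.2,0],0],
  [[0,0,0],[0,0,0],0],
  [[0,0,0],[0,0,0],0],
  [[0,0,0],[0,0,0],0],
])

```text
time: 14.57
position: [0.5056, 0.0041, 0.1469]
tool_rot: [-0.271, 2.566, -0.315]
ft_force: [0.5, 0.7, -0.8]
grip_width: 1.002
```

```bash
cat > s.py <<'E'
from h import *
st=ctrl.get_state(); M=R.from_rotvec(st['tool_rot']).as_matrix()
print('t',round(st['time'],2),'p',st['position'].round(4),'off(bar x,y,n) mm',((st['position']-grip)@np.stack([up,np.cross(nrm,up),nrm],1)*1e3).round(1))
print('q',st['joint_positions'].round(3),'F',st['ft_force'].round(2),'Ttool',(M.T@st['torque']).round(3),'grip',round(st['grip_width'],3),'tilt err deg',np.degrees(np.arccos(-M[:,2]@nrm)).round(2))
# knob angle implied by tool y
y=M[:,1]; b=np.cross(y,nrm); th=.5-np.arctan2(np.cross(up,b)@nrm,up@b); print('theta tool',th.round(3))
E
python3 s.py
```

```text
t 14.57 p [0.5056 0.0041 0.1469] off(bar x,y,n) mm [0.5 0.7 0.5]
q [-0.026 -0.255 -0.227  2.356  0.471  0.572  1.181] F [ 0.49  0.68 -0.77] Ttool [-0.37   0.536  0.041] grip 1.002 tilt err deg 1.15
theta tool -0.003
```

arm_command([
  [[0,0,0],[0,0,0],1],
  [[0,0,0],[0,0,0],1],
  [[0,0,0],[0,0,0],1],
  [[0,0,0],[0,0,0],1],
  [[0,0,0],[0,0,0],1],
  [[0,0,0],[0,0,0],1],
  [[0,0,0],[0,0,0],1],
  [[0,0,0],[0,0,0],1],
], force=40)

```text
time: 15.23
position: [0.5048, 0.0038, 0.1455]
tool_rot: [-0.271, 2.567, -0.315]
ft_force: [-0.2, 1.3, -0.4]
grip_width: 0.478
```

arm_command([
  [[0,0,0],[0,0,0],1],
  [[0,0,0],[0,0,0],1],
  [[0,0,0],[0,0,0],1],
  [[0,0,0],[0,0,0],1],
  [[0,0,0],[0,0,0],1],
  [[0,0,0],[0,0,0],1],
])

```text
time: 15.73
position: [0.5048, 0.0047, 0.1453]
tool_rot: [-0.272, 2.567, -0.314]
ft_force: [-0.9, 4.0, -1.1]
grip_width: 0.206
```

```bash
python3 s.py
```

```text
t 15.73 p [0.5048 0.0047 0.1453] off(bar x,y,n) mm [-1.2  1.  -0.3]
q [-0.026 -0.254 -0.228  2.358  0.471  0.57   1.18 ] F [-0.92  4.   -1.1 ] Ttool [-1.323  0.676  0.158] grip 0.206 tilt err deg 1.2
theta tool -0.004
```

arm_command([
  [[0,0.7,0],[0,0,6],1],
  [[0,0,0],[0,0,6],1],
  [[0,0,0],[0,0,6],1],
  [[0,0,0],[0,0,6],1],
  [[0,0,0],[0,0,6],1],
  [[0,0,0],[0,0,0],1],
  [[0,0,0],[0,0,0],1],
  [[0,0,0],[0,0,0],1],
])

```text
time: 16.4
position: [0.5048, 0.0048, 0.1453]
tool_rot: [0.394, 2.523, -0.117]
ft_force: [-1.4, 3.1, -0.2]
grip_width: 0.199
```

```bash
python3 s.py
```

```text
t 16.4 p [0.5048 0.0048 0.1453] off(bar x,y,n) mm [-1.2  1.1 -0.3]
q [ 0.065 -0.256 -0.31   2.356  0.433  0.56   0.692] F [-1.36  3.06 -0.18] Ttool [-0.908  1.179 -0.238] grip 0.199 tilt err deg 1.2
theta tool 0.517
```

Torque about the tool axis is -0.238 N m at 0.517 rad, against 0.234 expected from the spring. Sensing is good, so I'll continue in smaller steps.

arm_command([
  [[0,0,0],[0,0,5],1],
  [[0,0,0],[0,0,5],1],
  [[0,0,0],[0,0,3],1],
  [[0,0,0],[0,0,0],1],
  [[0,0,0],[0,0,0],1],
])

```text
time: 16.82
position: [0.5048, 0.0047, 0.1453]
tool_rot: [0.676, 2.459, -0.029]
ft_force: [-2.5, 3.4, -0.2]
grip_width: 0.204
```

```bash
python3 s.py
```

```text
t 16.82 p [0.5048 0.0047 0.1453] off(bar x,y,n) mm [-1.2  1.  -0.3]
q [ 0.107 -0.257 -0.347  2.354  0.414  0.555  0.481] F [-2.46  3.44 -0.16] Ttool [-0.893  1.433 -0.344] grip 0.204 tilt err deg 1.2
theta tool 0.744
```

arm_command([
  [[0,0,0],[0,0,2],1],
  [[0,0,0],[0,0,2],1],
  [[0,0,0],[0,0,0],1],
  [[0,0,0],[0,0,0],1],
])

```text
time: 17.15
position: [0.5048, 0.0047, 0.1453]
tool_rot: [0.762, 2.433, -0.002]
ft_force: [-1.3, 3.0, -1.3]
grip_width: 0.204
```

```bash
python3 s.py
```

```text
t 17.15 p [0.5048 0.0047 0.1453] off(bar x,y,n) mm [-1.2  1.1 -0.3]
q [ 0.12  -0.258 -0.358  2.354  0.408  0.553  0.417] F [-1.25  3.   -1.32] Ttool [-0.839  1.559 -0.318] grip 0.204 tilt err deg 1.2
theta tool 0.814
```

arm_command([
  [[0,0,0],[0,0,2.5],1],
  [[0,0,0],[0,0,0],1],
  [[0,0,0],[0,0,0],1],
])

```text
time: 17.4
position: [0.5048, 0.0047, 0.1453]
tool_rot: [0.815, 2.416, 0.015]
ft_force: [-2.0, 4.1, -0.3]
grip_width: 0.205
```

```bash
python3 s.py
```

```text
t 17.4 p [0.5048 0.0047 0.1453] off(bar x,y,n) mm [-1.2  1.  -0.3]
q [ 0.128 -0.258 -0.365  2.354  0.404  0.552  0.376] F [-2.    4.13 -0.27] Ttool [-0.793  1.688 -0.365] grip 0.205 tilt err deg 1.2
theta tool 0.858
```

arm_command([
  [[0,0,0],[0,0,2.5],1],
  [[0,0,0],[0,0,0],1],
  [[0,0,0],[0,0,0],1],
])

```text
time: 17.65
position: [0.5048, 0.0047, 0.1453]
tool_rot: [0.868, 2.398, 0.032]
ft_force: [-3.0, 4.7, -2.2]
grip_width: 0.21
```

```bash
python3 s.py
```

```text
t 17.65 p [0.5048 0.0047 0.1453] off(bar x,y,n) mm [-1.2  1.  -0.3]
q [ 0.136 -0.258 -0.372  2.353  0.4    0.552  0.336] F [-2.98  4.66 -2.19] Ttool [-0.897  1.795 -0.346] grip 0.21 tilt err deg 1.2
theta tool 0.902
```

Spring 0.318 is expected at 0.902 rad and 0.346 is measured, so the stop isn't reached yet.

arm_command([
  [[0,0,0],[0,0,2.5],1],
  [[0,0,0],[0,0,0],1],
  [[0,0,0],[0,0,0],1],
])

```text
time: 17.9
position: [0.5048, 0.0047, 0.1453]
tool_rot: [0.92, 2.379, 0.049]
ft_force: [-2.2, 4.6, -1.1]
grip_width: 0.203
```

```bash
python3 s.py
```

```text
t 17.9 p [0.5048 0.0047 0.1453] off(bar x,y,n) mm [-1.2  1.  -0.3]
q [ 0.145 -0.259 -0.38   2.353  0.396  0.551  0.295] F [-2.17  4.64 -1.09] Ttool [-0.903  1.854 -0.349] grip 0.203 tilt err deg 1.2
theta tool 0.946
```

arm_command([
  [[0,0,0],[0,0,2],1],
  [[0,0,0],[0,0,0],1],
  [[0,0,0],[0,0,0],1],
])

```text
time: 18.15
position: [0.5048, 0.0047, 0.1453]
tool_rot: [0.961, 2.363, 0.063]
ft_force: [-2.4, 5.6, -0.8]
grip_width: 0.203
```

```bash
python3 s.py
```

```text
t 18.15 p [0.5048 0.0047 0.1453] off(bar x,y,n) mm [-1.2  1.  -0.3]
q [ 0.151 -0.259 -0.385  2.353  0.393  0.55   0.263] F [-2.43  5.6  -0.83] Ttool [-0.85   1.956 -0.376] grip 0.203 tilt err deg 1.2
theta tool 0.98
```

arm_command([
  [[0,0,0],[0,0,2.5],1],
  [[0,0,0],[0,0,0],1],
  [[0,0,0],[0,0,0],1],
])

```text
time: 18.4
position: [0.5048, 0.0047, 0.1453]
tool_rot: [1.013, 2.342, 0.079]
ft_force: [-2.7, 5.1, -1.5]
grip_width: 0.205
```

```bash
python3 s.py
```

```text
t 18.4 p [0.5048 0.0047 0.1453] off(bar x,y,n) mm [-1.2  1.  -0.3]
q [ 0.159 -0.26  -0.393  2.353  0.389  0.549  0.224] F [-2.71  5.1  -1.51] Ttool [-0.792  1.996 -0.407] grip 0.205 tilt err deg 1.2
theta tool 1.024
```

arm_command([
  [[0,0,0],[0,0,2.5],1],
  [[0,0,0],[0,0,0],1],
  [[0,0,0],[0,0,0],1],
])

```text
time: 18.65
position: [0.5048, 0.0047, 0.1453]
tool_rot: [1.064, 2.32, 0.096]
ft_force: [-2.1, 5.1, -0.6]
grip_width: 0.207
```

```bash
python3 s.py
```

```text
t 18.65 p [0.5048 0.0047 0.1453] off(bar x,y,n) mm [-1.2  1.  -0.3]
q [ 0.168 -0.26  -0.4    2.353  0.385  0.548  0.184] F [-2.1   5.06 -0.64] Ttool [-0.725  1.973 -0.372] grip 0.207 tilt err deg 1.21
theta tool 1.067
```

arm_command([
  [[0,0,0],[0,0,2.5],1],
  [[0,0,0],[0,0,0],1],
  [[0,0,0],[0,0,0],1],
])

```text
time: 18.9
position: [0.5048, 0.0047, 0.1454]
tool_rot: [1.114, 2.298, 0.113]
ft_force: [-1.4, 4.1, -1.2]
grip_width: 0.2
```

```bash
python3 s.py
```

```text
t 18.9 p [0.5048 0.0047 0.1454] off(bar x,y,n) mm [-1.1  1.  -0.2]
q [ 0.176 -0.261 -0.407  2.352  0.381  0.547  0.144] F [-1.39  4.06 -1.22] Ttool [-0.567  2.02  -0.379] grip 0.2 tilt err deg 1.2
theta tool 1.11
```

arm_command([
  [[0,0,0],[0,0,2.5],1],
  [[0,0,0],[0,0,0],1],
  [[0,0,0],[0,0,0],1],
])

```text
time: 19.15
position: [0.5048, 0.0047, 0.1453]
tool_rot: [1.165, 2.274, 0.13]
ft_force: [-2.4, 4.1, -0.8]
grip_width: 0.206
```

```bash
python3 s.py
```

```text
t 19.15 p [0.5048 0.0047 0.1453] off(bar x,y,n) mm [-1.2  1.  -0.2]
q [ 0.184 -0.261 -0.415  2.352  0.377  0.546  0.104] F [-2.37  4.14 -0.79] Ttool [-0.542  2.035 -0.407] grip 0.206 tilt err deg 1.2
theta tool 1.154
```

arm_command([
  [[0,0,0],[0,0,2],1],
  [[0,0,0],[0,0,0],1],
  [[0,0,0],[0,0,0],1],
])

```text
time: 19.4
position: [0.5048, 0.0047, 0.1454]
tool_rot: [1.204, 2.254, 0.143]
ft_force: [-2.0, 4.2, -0.4]
grip_width: 0.206
```

```bash
python3 s.py
```

```text
t 19.4 p [0.5048 0.0047 0.1454] off(bar x,y,n) mm [-1.1  1.  -0.2]
q [ 0.191 -0.262 -0.42   2.352  0.374  0.546  0.072] F [-2.02  4.16 -0.41] Ttool [-0.503  1.985 -0.434] grip 0.206 tilt err deg 1.2
theta tool 1.189
```

arm_command([
  [[0,0,0],[0,0,2.5],1],
  [[0,0,0],[0,0,0],1],
  [[0,0,0],[0,0,0],1],
])

```text
time: 19.65
position: [0.5048, 0.0047, 0.1453]
tool_rot: [1.253, 2.229, 0.16]
ft_force: [-2.0, 5.5, -1.0]
grip_width: 0.201
```

```bash
python3 s.py
```

```text
t 19.65 p [0.5048 0.0047 0.1453] off(bar x,y,n) mm [-1.2  1.  -0.2]
q [ 0.199 -0.262 -0.428  2.352  0.37   0.545  0.032] F [-1.97  5.5  -1.03] Ttool [-0.371  1.991 -0.629] grip 0.201 tilt err deg 1.2
theta tool 1.232
```

arm_command([
  [[0,0,0],[0,0,2],1],
  [[0,0,0],[0,0,0],1],
  [[0,0,0],[0,0,0],1],
])

```text
time: 19.9
position: [0.5048, 0.0046, 0.1454]
tool_rot: [1.292, 2.208, 0.173]
ft_force: [-2.5, 4.9, -1.0]
grip_width: 0.203
```

```bash
python3 s.py
```

```text
t 19.9 p [0.5048 0.0046 0.1454] off(bar x,y,n) mm [-1.1  0.9 -0.2]
q [ 2.060e-01 -2.630e-01 -4.340e-01  2.352e+00  3.670e-01  5.440e-01
  1.000e-03] F [-2.45  4.91 -0.96] Ttool [-0.211  1.945 -0.692] grip 0.203 tilt err deg 1.2
theta tool 1.266
```

The stop is felt: torque jumped from 0.43 to 0.69 N m, about 0.25 above the spring. I'll firm up the grip and take a little more to be safely inside the window.

arm_command([
  [[0,0,0],[0,0,0],1],
  [[0,0,0],[0,0,0],1],
  [[0,0,0],[0,0,0],1],
  [[0,0,0],[0,0,0],1],
], force=58)

```text
time: 20.23
position: [0.5048, 0.0046, 0.1454]
tool_rot: [1.292, 2.209, 0.173]
ft_force: [-1.4, 3.8, -1.1]
grip_width: 0.199
```

```bash
python3 s.py
```

```text
t 20.23 p [0.5048 0.0046 0.1454] off(bar x,y,n) mm [-1.1  1.  -0.2]
q [ 2.060e-01 -2.630e-01 -4.330e-01  2.352e+00  3.670e-01  5.440e-01
  1.000e-03] F [-1.38  3.84 -1.14] Ttool [-0.348  1.963 -0.754] grip 0.199 tilt err deg 1.2
theta tool 1.266
```

arm_command([
  [[0,0,0],[0,0,1.5],1],
  [[0,0,0],[0,0,0],1],
  [[0,0,0],[0,0,0],1],
])

```text
time: 20.48
position: [0.5048, 0.0047, 0.1453]
tool_rot: [1.321, 2.192, 0.183]
ft_force: [-1.1, 4.9, -1.1]
grip_width: 0.206
```

```bash
python3 s.py
```

```text
t 20.48 p [0.5048 0.0047 0.1453] off(bar x,y,n) mm [-1.1  1.  -0.2]
q [ 0.211 -0.263 -0.438  2.351  0.364  0.543 -0.023] F [-1.14  4.92 -1.1 ] Ttool [-0.319  1.881 -0.901] grip 0.206 tilt err deg 1.2
theta tool 1.292
```

About 0.45–0.5 N m above the spring, which is firm and well below wrenching. Let go.

arm_command([
  [[0,0,0],[0,0,0],0],
  [[0,0,0],[0,0,0],0],
  [[0,0,0],[0,0,0],0],
  [[0,0,0],[0,0,0],0],
  [[0,0,0],[0,0,0],0],
  [[0,0,0],[0,0,0],0],
  [[0,0,0],[0,0,0],0],
  [[0,0,0],[0,0,0],0],
])

```text
time: 21.15
position: [0.5035, 0.0044, 0.1439]
tool_rot: [1.329, 2.192, 0.182]
ft_force: [-1.8, 4.5, -1.3]
grip_width: 0.72
```

arm_command([
  [[0,0,0],[0,0,0],0],
  [[0,0,0],[0,0,0],0],
  [[0,0,0],[0,0,0],0],
  [[0,0,0],[0,0,0],0],
  [[0,0,0],[0,0,0],0],
  [[0,0,0],[0,0,0],0],
])

```text
time: 21.65
position: [0.5049, 0.0041, 0.1455]
tool_rot: [1.328, 2.189, 0.184]
ft_force: [0.0, -0.5, 0.9]
grip_width: 0.997
```

```bash
python3 s.py
python3 - <<'E'
from h import *
im,d=optics.get_image('wrist'); cv2.imwrite('pics/w7.png',im)
im,d=optics.get_image('side'); cv2.imwrite('pics/s7.png',cv2.resize(im[130:310,200:440],None,fx=3,fy=3))
E
```

```text
t 21.65 p [0.5049 0.0041 0.1455] off(bar x,y,n) mm [-0.9  0.4 -0.2]
q [ 0.212 -0.263 -0.437  2.351  0.364  0.544 -0.027] F [ 0.04 -0.49  0.92] Ttool [ 0.489  0.464 -0.062] grip 0.997 tilt err deg 1.21
theta tool 1.297
```

View pics/w7.png

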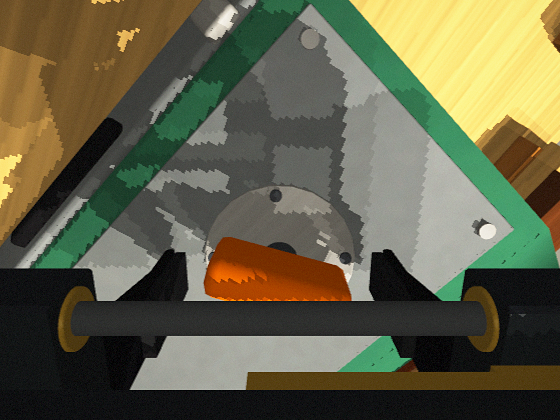

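View pics/s7.png

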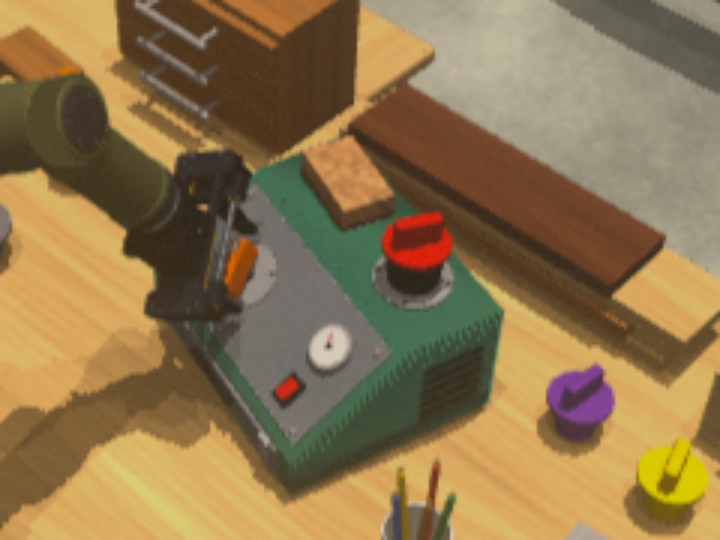

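The knob has snapped back to rest (the bar now lies across the jaws, as in the first pose) and the stopper is still seated. Turning the open jaws back for the second twist.

arm_command([
  [[0,0,0],[0,0,-6.8],0],
  [[0,0,0],[0,0,-6.8],0],
  [[0,0,0],[0,0,-6.8],0],
  [[0,0,0],[0,0,-6.8],0],
  [[0,0,0],[0,0,-6.8],0],
  [[0,0,0],[0,0,-6.8],0],
  [[0,0,0],[0,0,-6.8],0],
  [[0,0,0],[0,0,-6.8],0],
])

```text
time: 22.42
position: [0.5048, 0.0044, 0.1453]
tool_rot: [0.172, 2.555, -0.185]
ft_force: [-0.9, -0.8, 0.1]
grip_width: 1.002
```

arm_command([
  [[0,0,0],[0,0,-6.8],0],
  [[0,0,0],[0,0,-6.8],0],
  [[0,0,0],[0,0,-6],0],
  [[0,0,0],[0,0,0],0],
  [[0,0,0],[0,0,0],0],
  [[0,0,0],[0,0,0],0],
])

```text
time: 22.92
position: [0.5048, 0.0045, 0.1453]
tool_rot: [-0.257, 2.568, -0.311]
ft_force: [-0.2, -0.1, -0.0]
grip_width: 1.001
```

```bash
python3 s.py
python3 - <<'E'
from h import *
im,d=optics.get_image('wrist'); cv2.imwrite('pics/w8.png',im)
E
```

```text
t 22.92 p [0.5048 0.0045 0.1453] off(bar x,y,n) mm [-1.2  0.8 -0.3]
q [-0.029 -0.254 -0.226  2.358  0.474  0.571  1.165] F [-0.21 -0.07 -0.04] Ttool [-0.294  0.585  0.013] grip 1.001 tilt err deg 1.22
theta tool 0.008
```

View pics/w8.png

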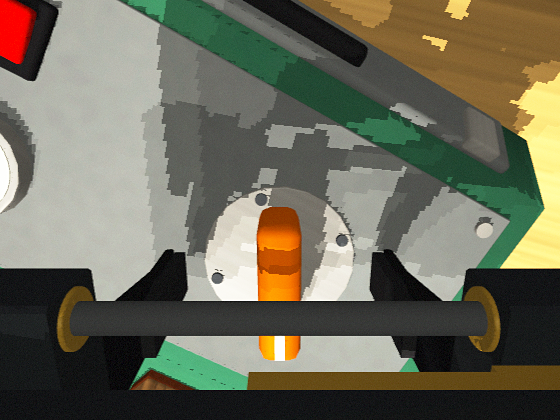

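The bar is back at rest: vertical and centred at (279,280), aligned with the jaws. Grip for the second twist.

arm_command([
  [[0,0,0],[0,0,-0.5],1],
  [[0,0,0],[0,0,0],1],
  [[0,0,0],[0,0,0],1],
  [[0,0,0],[0,0,0],1],
  [[0,0,0],[0,0,0],1],
  [[0,0,0],[0,0,0],1],
  [[0,0,0],[0,0,0],1],
  [[0,0,0],[0,0,0],1],
], force=50)

```text
time: 23.63
position: [0.5048, 0.0044, 0.1453]
tool_rot: [-0.271, 2.567, -0.315]
ft_force: [0.2, -0.5, 0.0]
grip_width: 0.479
```

arm_command([
  [[0,0,0],[0,0,0],1],
  [[0,0,0],[0,0,0],1],
  [[0,0,0],[0,0,0],1],
  [[0,0,0],[0,0,0],1],
  [[0,0,0],[0,0,0],1],
  [[0,0,0],[0,0,0],1],
  [[0,0,0],[0,0,0],1],
])

```text
time: 24.22
position: [0.5047, 0.0047, 0.1453]
tool_rot: [-0.271, 2.567, -0.315]
ft_force: [-0.7, 0.5, -0.2]
grip_width: 0.204
```

arm_command([
  [[0,0,0],[0,0,6],1],
  [[0,0,0],[0,0,6],1],
  [[0,0,0],[0,0,6],1],
  [[0,0,0],[0,0,6],1],
  [[0,0,0],[0,0,6],1],
  [[0,0,0],[0,0,6],1],
  [[0,0,0],[0,0,0],1],
  [[0,0,0],[0,0,0],1],
])

```text
time: 24.88
position: [0.5048, 0.0048, 0.1453]
tool_rot: [0.524, 2.497, -0.077]
ft_force: [-1.8, 2.5, -0.5]
grip_width: 0.201
```

```bash
python3 s.py
```

```text
t 24.88 p [0.5048 0.0048 0.1453] off(bar x,y,n) mm [-1.2  1.1 -0.3]
q [ 0.08  -0.256 -0.323  2.355  0.426  0.558  0.593] F [-1.8   2.47 -0.5 ] Ttool [-0.688  1.139 -0.343] grip 0.201 tilt err deg 1.2
theta tool 0.621
```

arm_command([
  [[0,0,0],[0,0,4],1],
  [[0,0,0],[0,0,4],1],
  [[0,0,0],[0,0,2],1],
  [[0,0,0],[0,0,0],1],
  [[0,0,0],[0,0,0],1],
])

```text
time: 25.3
position: [0.5048, 0.0048, 0.1453]
tool_rot: [0.74, 2.44, -0.009]
ft_force: [-1.1, 2.4, -0.1]
grip_width: 0.203
```

```bash
python3 s.py
```

```text
t 25.3 p [0.5048 0.0048 0.1453] off(bar x,y,n) mm [-1.2  1.1 -0.3]
q [ 0.111 -0.257 -0.35   2.354  0.412  0.554  0.431] F [-1.11  2.38 -0.09] Ttool [-0.575  1.305 -0.345] grip 0.203 tilt err deg 1.2
theta tool 0.796
```

arm_command([
  [[0,0,0],[0,0,2.5],1],
  [[0,0,0],[0,0,0],1],
  [[0,0,0],[0,0,0],1],
])

```text
time: 25.55
position: [0.5048, 0.0048, 0.1453]
tool_rot: [0.793, 2.423, 0.008]
ft_force: [-1.3, 2.6, -0.5]
grip_width: 0.2
```

```bash
python3 s.py
```

```text
t 25.55 p [0.5048 0.0048 0.1453] off(bar x,y,n) mm [-1.2  1.1 -0.3]
q [ 0.119 -0.258 -0.358  2.354  0.408  0.553  0.39 ] F [-1.28  2.55 -0.51] Ttool [-0.714  1.393 -0.319] grip 0.2 tilt err deg 1.2
theta tool 0.84
```

arm_command([
  [[0,0,0],[0,0,2.5],1],
  [[0,0,0],[0,0,0],1],
  [[0,0,0],[0,0,0],1],
])

```text
time: 25.8
position: [0.5048, 0.0047, 0.1453]
tool_rot: [0.847, 2.405, 0.025]
ft_force: [-1.4, 4.0, -0.4]
grip_width: 0.204
```

```bash
python3 s.py|tail -2
```

```text
q [ 0.128 -0.258 -0.365  2.354  0.404  0.552  0.35 ] F [-1.44  4.01 -0.42] Ttool [-0.719  1.5   -0.309] grip 0.204 tilt err deg 1.2
theta tool 0.884
```

arm_command([
  [[0,0,0],[0,0,2.5],1],
  [[0,0,0],[0,0,0],1],
  [[0,0,0],[0,0,0],1],
])

```text
time: 26.05
position: [0.5048, 0.0048, 0.1453]
tool_rot: [0.899, 2.386, 0.042]
ft_force: [-2.1, 3.8, -0.3]
grip_width: 0.202
```

```bash
python3 s.py|tail -2
```

```text
q [ 0.136 -0.258 -0.372  2.354  0.4    0.552  0.309] F [-2.06  3.81 -0.34] Ttool [-0.736  1.583 -0.323] grip 0.202 tilt err deg 1.2
theta tool 0.928
```

arm_command([
  [[0,0,0],[0,0,2.5],1],
  [[0,0,0],[0,0,0],1],
  [[0,0,0],[0,0,0],1],
])

```text
time: 26.3
position: [0.5048, 0.0048, 0.1453]
tool_rot: [0.951, 2.367, 0.059]
ft_force: [-0.5, 3.9, -0.6]
grip_width: 0.204
```

```bash
python3 s.py|tail -2
```

```text
q [ 0.144 -0.259 -0.379  2.353  0.396  0.551  0.269] F [-0.47  3.88 -0.61] Ttool [-0.761  1.685 -0.394] grip 0.204 tilt err deg 1.2
theta tool 0.972
```

arm_command([
  [[0,0,0],[0,0,2],1],
  [[0,0,0],[0,0,0],1],
  [[0,0,0],[0,0,0],1],
])

```text
time: 26.55
position: [0.5048, 0.0048, 0.1453]
tool_rot: [0.993, 2.35, 0.073]
ft_force: [-2.0, 4.7, -1.3]
grip_width: 0.202
```

```bash
python3 s.py|tail -2
```

```text
q [ 0.151 -0.259 -0.385  2.353  0.393  0.55   0.237] F [-1.97  4.75 -1.32] Ttool [-0.805  1.838 -0.38 ] grip 0.202 tilt err deg 1.2
theta tool 1.007
```

arm_command([
  [[0,0,0],[0,0,2.5],1],
  [[0,0,0],[0,0,0],1],
  [[0,0,0],[0,0,0],1],
])

```text
time: 26.8
position: [0.5048, 0.0047, 0.1453]
tool_rot: [1.044, 2.329, 0.09]
ft_force: [-1.4, 4.9, -0.9]
grip_width: 0.201
```

```bash
python3 s.py|tail -2
```

```text
q [ 0.159 -0.26  -0.392  2.353  0.389  0.549  0.197] F [-1.38  4.95 -0.92] Ttool [-0.743  1.856 -0.374] grip 0.201 tilt err deg 1.2
theta tool 1.05
```

arm_command([
  [[0,0,0],[0,0,2],1],
  [[0,0,0],[0,0,0],1],
  [[0,0,0],[0,0,0],1],
])

```text
time: 27.05
position: [0.5048, 0.0047, 0.1453]
tool_rot: [1.085, 2.311, 0.103]
ft_force: [-1.3, 5.8, -0.9]
grip_width: 0.196
```

```bash
python3 s.py|tail -2
```

```text
q [ 0.165 -0.26  -0.398  2.353  0.386  0.548  0.164] F [-1.31  5.82 -0.86] Ttool [-0.825  1.948 -0.395] grip 0.196 tilt err deg 1.2
theta tool 1.085
```

arm_command([
  [[0,0,0],[0,0,2.5],1],
  [[0,0,0],[0,0,0],1],
  [[0,0,0],[0,0,0],1],
])

```text
time: 27.3
position: [0.5048, 0.0047, 0.1453]
tool_rot: [1.135, 2.288, 0.12]
ft_force: [-2.1, 5.3, -0.8]
grip_width: 0.199
```

```bash
python3 s.py|tail -2
```

```text
q [ 0.174 -0.26  -0.405  2.352  0.382  0.547  0.125] F [-2.08  5.32 -0.8 ] Ttool [-0.718  2.023 -0.39 ] grip 0.199 tilt err deg 1.2
theta tool 1.129
```

arm_command([
  [[0,0,0],[0,0,2],1],
  [[0,0,0],[0,0,0],1],
  [[0,0,0],[0,0,0],1],
])

```text
time: 27.55
position: [0.5048, 0.0047, 0.1453]
tool_rot: [1.175, 2.269, 0.133]
ft_force: [-0.9, 6.0, -0.8]
grip_width: 0.204
```

```bash
python3 s.py|tail -2
```

```text
q [ 0.18  -0.261 -0.411  2.352  0.379  0.547  0.093] F [-0.86  6.01 -0.84] Ttool [-0.716  2.063 -0.398] grip 0.204 tilt err deg 1.2
theta tool 1.163
```

arm_command([
  [[0,0,0],[0,0,2.5],1],
  [[0,0,0],[0,0,0],1],
  [[0,0,0],[0,0,0],1],
])

```text
time: 27.8
position: [0.5048, 0.0047, 0.1453]
tool_rot: [1.225, 2.244, 0.15]
ft_force: [-1.9, 4.5, -2.5]
grip_width: 0.203
```

```bash
python3 s.py|tail -2
```

```text
q [ 0.189 -0.261 -0.418  2.352  0.375  0.546  0.053] F [-1.92  4.47 -2.48] Ttool [-0.586  2.086 -0.527] grip 0.203 tilt err deg 1.2
theta tool 1.206
```

arm_command([
  [[0,0,0],[0,0,2],1],
  [[0,0,0],[0,0,0],1],
  [[0,0,0],[0,0,0],1],
])

```text
time: 28.05
position: [0.5048, 0.0047, 0.1453]
tool_rot: [1.264, 2.224, 0.163]
ft_force: [-1.6, 4.7, -0.9]
grip_width: 0.202
```

```bash
python3 s.py|tail -2
```

```text
q [ 0.195 -0.262 -0.424  2.352  0.372  0.545  0.021] F [-1.63  4.72 -0.93] Ttool [-0.484  2.124 -0.681] grip 0.202 tilt err deg 1.2
theta tool 1.241
```

Stop felt again, about 0.27 N m above the spring. A little more.

arm_command([
  [[0,0,0],[0,0,1.5],1],
  [[0,0,0],[0,0,0],1],
  [[0,0,0],[0,0,0],1],
])

```text
time: 28.3
position: [0.5048, 0.0047, 0.1453]
tool_rot: [1.293, 2.208, 0.173]
ft_force: [-1.2, 5.3, -1.7]
grip_width: 0.202
```

```bash
python3 s.py|tail -2
```

```text
-2.000e-03] F [-1.21  5.25 -1.72] Ttool [-0.453  2.008 -0.723] grip 0.202 tilt err deg 1.2
theta tool 1.266
```

arm_command([
  [[0,0,0],[0,0,1.5],1],
  [[0,0,0],[0,0,0],1],
  [[0,0,0],[0,0,0],1],
  [[0,0,0],[0,0,0],1],
])

```text
time: 28.63
position: [0.5048, 0.0047, 0.1453]
tool_rot: [1.321, 2.192, 0.183]
ft_force: [-1.3, 5.8, -0.4]
grip_width: 0.203
```

```bash
python3 s.py|tail -2
```

```text
q [ 0.205 -0.263 -0.433  2.352  0.367  0.544 -0.026] F [-1.34  5.79 -0.35] Ttool [-0.304  2.048 -0.831] grip 0.203 tilt err deg 1.2
theta tool 1.292
```

About 0.4 N m above the spring. Let go.

arm_command([
  [[0,0,0],[0,0,0],0],
  [[0,0,0],[0,0,0],0],
  [[0,0,0],[0,0,0],0],
  [[0,0,0],[0,0,0],0],
  [[0,0,0],[0,0,0],0],
  [[0,0,0],[0,0,0],0],
  [[0,0,0],[0,0,0],0],
  [[0,0,0],[0,0,0],0],
])

```text
time: 29.3
position: [0.5033, 0.0043, 0.1438]
tool_rot: [1.329, 2.192, 0.182]
ft_force: [-2.7, 4.9, -2.3]
grip_width: 0.724
```

arm_command([
  [[0,0,0],[0,0,0],0],
  [[0,0,0],[0,0,0],0],
  [[0,0,0],[0,0,0],0],
  [[0,0,0],[0,0,0],0],
  [[0,0,0],[0,0,0],0],
  [[0,0,0],[0,0,0],0],
])

```text
time: 29.8
position: [0.5048, 0.0041, 0.1455]
tool_rot: [1.328, 2.189, 0.184]
ft_force: [-0.8, -1.2, 0.6]
grip_width: 0.994
```

```bash
python3 s.py
python3 - <<'E'
from h import *
im,d=optics.get_image('wrist'); cv2.imwrite('pics/w9.png',im)
st=ctrl.get_state(); M=R.from_rotvec(st['tool_rot']).as_matrix()
# withdraw: reduce tilt (world) while lifting. rotation about world axis ye turning tool z toward -z
def tilt(M,a): return R.from_rotvec(np.cross(M[:,2],[0,0,-1])/np.linalg.norm(np.cross(M[:,2],[0,0,-1]))*np.radians(a)).as_matrix()@M
p=st['position']
e=rows([(p+.04*nrm,tilt(M,10)),(p+.06*nrm+[.02,0,.03],tilt(M,22)),(p+.06*nrm+[.02,0,.13],tilt(M,30))],0,vmax=14,wmax=4)
E
```

```text
t 29.8 p [0.5048 0.0041 0.1455] off(bar x,y,n) mm [-0.9  0.4 -0.3]
q [ 0.206 -0.263 -0.433  2.351  0.367  0.544 -0.029] F [-0.79 -1.23  0.6 ] Ttool [ 0.506  0.464 -0.023] grip 0.994 tilt err deg 1.22
theta tool 1.298
[[[0.1,-0.3,-13.3],[2.4,2.4,0.0],0],[[0.6,-0.8,-13.3],[2.3,2.3,0.0],0],[[1.2,-1.4,-13.2],[2.4,2.4,0.0],0],[[-3.5,5.6,-9.8],[2.1,2.1,0.0],0],[[-3.2,5.2,-10.2],[2.1,2.1,0.0],0],[[-2.8,4.8,-10.5],[2.1,2.2,0.0],0],[[-2.4,4.5,-10.7],[2.1,2.1,0.0],0],[[-1.8,1.8,-12.2],[0.7,0.7,0.0],0]]
[[[-1.7,1.7,-12.3],[0.7,0.7,0.0],0],[[-1.5,1.5,-12.3],[0.7,0.7,0.0],0],[[-1.4,1.4,-12.4],[0.7,0.7,0.0],0],[[-1.2,1.2,-12.3],[0.7,0.7,0.0],0],[[-1.1,1.1,-12.4],[0.7,0.7,0.0],0],[[-0.9,0.9,-12.5],[0.8,0.8,0.0],0],[[-0.7,0.7,-12.4],[0.7,0.7,0.0],0]]
end [0.4918 0.014  0.3246]
```

View pics/w9.png

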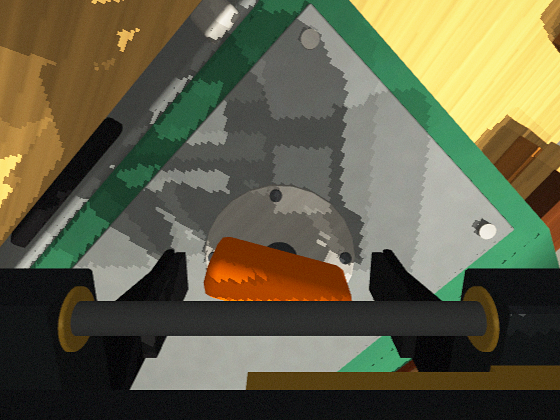

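The knob is back at rest, the same view as after the first release. Withdraw while easing the tilt off.

arm_command([
  [[0,0,-10],[2.4,2.4,0],0],
  [[0.6,-0.8,-13],[2.4,2.4,0],0],
  [[1.2,-1.4,-13],[2.4,2.4,0],0],
  [[-3.5,5.5,-10],[2.1,2.1,0],0],
  [[-3.2,5.2,-10],[2.1,2.1,0],0],
  [[-2.8,4.8,-10.5],[2.1,2.1,0],0],
  [[-2.4,4.5,-10.5],[2.1,2.1,0],0],
  [[0,0,0],[0,0,0],0],
])

```text
time: 30.52
position: [0.4975, 0.0131, 0.2242]
tool_rot: [1.524, 2.51, 0.075]
ft_force: [0.5, 0.4, 1.0]
grip_width: 0.998
```

```bash
python3 s.py
```

```text
t 30.52 p [0.4975 0.0131 0.2242] off(bar x,y,n) mm [36.4  7.  69.8]
q [ 0.129 -0.135 -0.249  1.983  0.059  1.098  0.336] F [0.51 0.45 1.03] Ttool [ 0.163  0.105 -0.04 ] grip 0.998 tilt err deg 22.94
theta tool 1.26
```

Clear, with joint 2 at -0.135. Lift, then check the scene.

arm_command([
  [[0,0,-20],[1,1,0],0],
  [[0,0,-25],[1,1,0],0],
  [[0,0,-25],[1,1,0],0],
  [[0,0,-25],[1,1,0],0],
  [[0,0,0],[0,0,0],0],
  [[0,0,0],[0,0,0],0],
])

```text
time: 31.02
position: [0.4795, 0.0185, 0.3153]
tool_rot: [1.573, 2.594, 0.039]
ft_force: [0.6, -0.7, -0.3]
grip_width: 0.998
```

```bash
python3 - <<'E'
from h import *
st=ctrl.get_state(); print(st['time'],st['position'].round(3),st['joint_positions'].round(3),st['ft_force'].round(1))
im,d=optics.get_image('wrist'); cv2.imwrite('pics/w10.png',im); np.savez('pics/w10.npz',d=d,p=st['position'],r=st['tool_rot'])
im,d=optics.get_image('side'); cv2.imwrite('pics/s10.png',im)
P=cloud('side',d); hsv=cv2.cvtColor(im,cv2.COLOR_BGR2HSV); H,S=hsv[...,0].astype(int),hsv[...,1]
red=((H<6)|(H>172))&(S>150)&(abs(P[...,0]-.61)<.06)&(abs(P[...,1]+.163)<.06); print('side flange z',np.median(P[red][:,2]))
E
python3 k.py w10
```

```text
31.0167 [0.479 0.019 0.315] [ 0.132 -0.142 -0.231  1.797  0.012  1.381  0.38 ] [ 0.6 -0.7 -0.3]
side flange z 0.22890597402222834
panel 25065 [ 0.5243 -0.0007  0.1228] [-0.5492  0.1636  0.8195] tilt 34.97 yaw -16.59
knob h pct [0.0184 0.0415 0.0428 0.0436]
bar top rect uv ((-0.0024761278182268143, -0.0011124908924102783), (0.05969241261482239, 0.016405293717980385), 28.382863998413086)
axis on panel [ 0.522  -0.0012  0.1213] grip [0.5055 0.0037 0.1459]
plate 903 ((-0.002235714579001069, -0.0007616239599883556), 0.03774772211909294) ->panel pt [ 0.5223 -0.0009  0.1215]
bar angle from up (ccw) 28.4
```

View pics/w10.png

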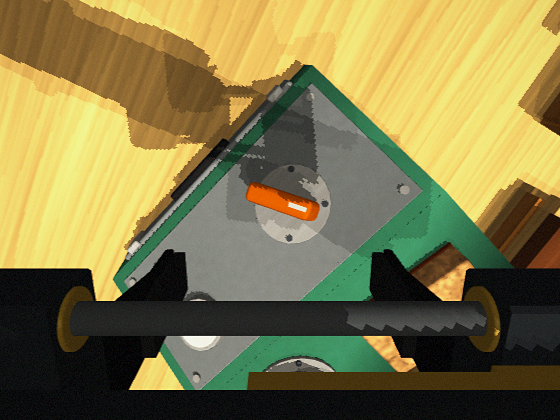

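View pics/s10.png

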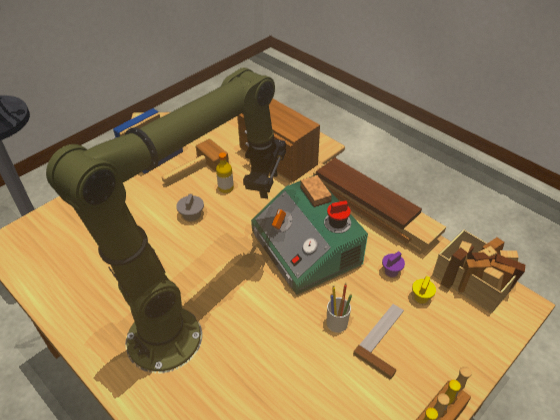

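The knob is at 28.4° (rest is 28.6°), the stopper is in the port at (338,212), and nothing else has moved. Handing in.

```bash
python3 -c "
from bench import ctrl
print(ctrl.close_job())"
```

```text
the job is handed in; nothing more can be done
None
```

The job is done and handed in at about 31 s, inside the 69 s limit; the hand-in gave no verdict.

- **Stopper:** The red stopper is fully home in the port. After release, its flange top measured 226.8 mm above the bench (226 expected), level and centred on the port. A coarser side-camera check at the end read 228.9 mm, about 2 mm off and within the camera's stated accuracy; the wrist view did not show the stopper by then.
- **Knob, first twist:** I felt the stop at about 1.2 rad and let go at roughly 0.45–0.5 N m above the spring.
- **Knob, second twist:** I felt the stop at about 1.18 rad and let go at roughly 0.4 N m above the spring. The torque reading carries about 0.05 N m of noise and bias.
- **Snap-back:** The knob sprang back to rest both times. Its bar finally measured 28.4° (28.6° at rest).
- **Joint range:** While I lined up on the knob, joint 2 ran to the edge of its range (read -0.301 against -0.300). I backed off at once and took a closer approach. The highest force I read was about 14 N, while seating the stopper.
- **Everything else:** The last side picture shows the other items where they were, and the arm is clear of everything.

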